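# Sort mirror blocks by drag and seat the polished pair

## Robot

A 7-joint arm with a two-finger parallel gripper is mounted at the origin on the work surface. World frame = base frame: x ahead of the robot, y to its left, z up, the work surface at z = 0. Lengths are in m, angles in rad, forces in N, time in s.
With the tool pointing down it reaches from about 0.35 to 0.9 m from the base axis. Payload 8.1 kg.
Tool frame: the origin (TCP) lies midway between the tips of the shut fingers; the grasp point (between the pads) lies 19 mm behind it; z points along the fingers, y is the direction in which the jaws open and shut (so a half turn about z gives the same grasp; the last joint's range is limited). The gripper opens to 92 mm and grips with 3 to 60 N. Pads are 19 mm wide; open, the fingers measure 130 mm over their backs; the gripper's body (75 mm by 190 mm) begins 47 mm behind the grasp point.
Start: joints at [-1.366, 0.434, 0.025, 1.573, -0.012, 1.134, -0.075], TCP at [0.189, 0.596, 0.227] pointing down, gripper open.
Joint ranges: [-2.62, 2.62], [-0.44, 2.09], [-1.27, 1.32], [0.08, 2.57], [-1.32, 4.46], [0.12, 2], [-2.74, 2.74]. Speed limits (rad/s): [2.22, 2.22, 3.01, 3.01, 3.14, 3.14, 3.14].

## Interface

Orientations are given as a unit quaternion [w, x, y, z].
In Python, from bench import arm gives the robot as it stands. The module is installed in compiled form; this text tells all that it offers.
- The arm moves only by the tool jog_arm, never from a script. Its argument "moves" is a list of rows, each an object of numbers: "tx", "ty", "tz": the shift along the tool's x, y, z in m; "yaw": the turn about the tool's z in degrees; "grip": the opening, from -1 (shut) to 1 (fully open). In form: [{"tx": .., "ty": .., "tz": .., "yaw": .., "grip": ..}, ...]. A call has 1 to 20 rows; each row is the pose to reach, as a shift and turn from the pose measured when the call began, along the tool's axes at that moment; what a row does not reach only later rows make up. A row lasts 1/8 s, in which the tool goes at most 62.5 mm and 10.7 degrees, less where a joint would pass 70% of its speed; a pose out of reach is approached as far as the arm can. A call with a gripper value outside its range is refused whole. The fingers move at their own pace and stop on an object; "squeeze" is the grip in N (left out, the last holds). Time passes only in rows, so rows that repeat a pose let the fingers close. It gives the time, the measured TCP pose, the force and the opening at its end, in the units of the state.
- arm.observe(): the state, without advancing time (a new reading comes with each control period).
- arm.snapshot(name): name is "scene" or "top" or "wrist"; returns a dict with "img" (400x640x3 uint8, blue, green, red), "fx", "fy", "cx", "cy" (pixels), "position" and "rotation" of the camera in the world. Camera axes: x right, y up, looking along -z (the intrinsics and any distortion apply to the point x, -y, -z); pixel columns grow to the right and rows downward; lengths in m; the calibration is good to about 2 mm. A picture is of the moment at which its call begins. There is no depth.
- arm.close_job(): hands the job in, once; it reports no verdict.
The state is a dict: "clock": time; "q": joint angles; "qvel": joint speeds; "joint_torque": joint torques, N m; "tool_pos": TCP position; "orientation": TCP orientation; "contact_force": force on the tool from outside, world axes, zero at the start; "torque": the same for the moment, N m; "opening": opening from 0.0 (shut) to 1.0 (fully open).
Only numpy, scipy, OpenCV 4.12 (cv2) and the standard library are available. Lean on these libraries where they do the work, as an engineer would, in place of code of your own. Each camera call takes 0.05 s, during which the arm holds its last target.

## Task

Two of the four steel mirror blocks on the white plate have a polished underside and two are still rough; they look alike, and only the drag felt when sliding them on the plate tells them apart. Gently set the two polished blocks on the three-point stage, one in each seat, lying squarely on all three tips inside the fences so that they cannot rock. Leave the two rough ones lying flat on the plate, and do not shove or knock over the other things.

Things in the scene. Friction and masses are not known exactly. Their poses are not given: they have to be found in the camera images.
- block_1: one of four alike dark steel mirror blocks, 60 (x) x 36 (y) x 32 (z) mm, 0.5 kg, lying flat on the plate; origin: centre of its underside; x along its length, z up. The numbers tell nothing of the finish. Two have a polished underside (friction about 0.1: 0.5 N slides it under its own weight), two a rough one (about 0.55: 2.7 N), give or take 15 percent. The sides all grip alike
- block_2: mirror block, outwardly the same as block_1 (60 x 36 x 32 mm, same origin and axes); polished or rough underside unknown
- block_3: mirror block, outwardly the same as block_1 (60 x 36 x 32 mm, same origin and axes); polished or rough underside unknown
- block_4: mirror block, outwardly the same as block_1 (60 x 36 x 32 mm, same origin and axes); polished or rough underside unknown
- plate_top (a point): centre of the top face of the fixed white ceramic slip plate, 330 (x) x 370 (y) mm, its top 12 mm above the bench; x and y along its edges
- stage: fixed grey two-place three-point stage, 176 (x) x 66 (y) mm, body 24 mm high; origin at the centre of its underside; its two seats lie in line along its x axis
- seat_a (a point): centre of the first seat, 44 mm to -x of the stage's middle, at the height of its three brass tips (30 mm above the bench), axes as the stage. Tips at (-20,-11), (-20,11), (20,0) mm from here. A block lies lengthwise on them (x along x, either way). Fences 5 mm higher than the tips leave 4.5 mm play at each end and side; the side fences have a 40 mm gap in mid-length
- seat_b (a point): centre of the second seat, 44 mm towards +x from the stage's middle; otherwise as seat_a
- jar: upright bystander on the plate among the blocks, to be left standing; origin at the centre of its underside; small amber glass jar with white cap, 32 mm diameter, 42 mm high
- weight: upright bystander on the plate among the blocks, to be left standing; origin at the centre of its underside; brass balance weight, 34 mm diameter, 44 mm high
- beaker: upright bystander on the plate among the blocks, to be left standing; origin at the centre of its underside; small glass beaker, 36 mm diameter, 45 mm high
- wash_bottle: upright white plastic wash bottle on the bench beyond the stage's right (-y) side, 60 mm diameter, 150 mm high, bystander; origin at the centre of its underside
- dish: shallow glass dish, 90 mm diameter, 16 mm high, bystander on the bench; origin at the centre of its underside
- forceps: steel forceps 150 mm long, 6 mm thick, lying on the bench, bystander; origin on the underside near mid-length, x along them
Mind the look-alikes: they are no part of the job. Leave any green or red look-alike of the block_1 alone.

How it is judged:
On the way:
1. one polished block is seated on the stage (((horizontal distance between block_1 and seat_a below 0.0075 m and z of block_1 in the frame of seat_a between -0.003 and 0.003 m and angle between the z axis of block_1 and the z axis of stage, either way round below 0.035 rad and angle between the x axis of block_1 and the x axis of stage, either way round below 0.16 rad and contact force between block_1 and stage between 4.5 and 4.935 N) or (horizontal distance between block_1 and seat_b below 0.0075 m and z of block_1 in the frame of seat_b between -0.003 and 0.003 m and angle between the z axis of block_1 and the z axis of stage, either way round below 0.035 rad and angle between the x axis of block_1 and the x axis of stage, either way round below 0.16 rad and contact force between block_1 and stage between 4.5 and 4.935 N) or (horizontal distance between block_2 and seat_a below 0.0075 m and z of block_2 in the frame of seat_a between -0.003 and 0.003 m and angle between the z axis of block_2 and the z axis of stage, either way round below 0.035 rad and angle between the x axis of block_2 and the x axis of stage, either way round below 0.16 rad and contact force between block_2 and stage between 4.5 and 4.935 N) or (horizontal distance between block_2 and seat_b below 0.0075 m and z of block_2 in the frame of seat_b between -0.003 and 0.003 m and angle between the z axis of block_2 and the z axis of stage, either way round below 0.035 rad and angle between the x axis of block_2 and the x axis of stage, either way round below 0.16 rad and contact force between block_2 and stage between 4.5 and 4.935 N) or (horizontal distance between block_3 and seat_a below 0.0075 m and z of block_3 in the frame of seat_a between -0.003 and 0.003 m and angle between the z axis of block_3 and the z axis of stage, either way round below 0.035 rad and angle between the x axis of block_3 and the x axis of stage, either way round below 0.16 rad and contact force between block_3 and stage between 4.5 and 4.935 N) or (horizontal distance between block_3 and seat_b below 0.0075 m and z of block_3 in the frame of seat_b between -0.003 and 0.003 m and angle between the z axis of block_3 and the z axis of stage, either way round below 0.035 rad and angle between the x axis of block_3 and the x axis of stage, either way round below 0.16 rad and contact force between block_3 and stage between 4.5 and 4.935 N) or (horizontal distance between block_4 and seat_a below 0.0075 m and z of block_4 in the frame of seat_a between -0.003 and 0.003 m and angle between the z axis of block_4 and the z axis of stage, either way round below 0.035 rad and angle between the x axis of block_4 and the x axis of stage, either way round below 0.16 rad and contact force between block_4 and stage between 4.5 and 4.935 N) or (horizontal distance between block_4 and seat_b below 0.0075 m and z of block_4 in the frame of seat_b between -0.003 and 0.003 m and angle between the z axis of block_4 and the z axis of stage, either way round below 0.035 rad and angle between the x axis of block_4 and the x axis of stage, either way round below 0.16 rad and contact force between block_4 and stage between 4.5 and 4.935 N))), for 0.2 s.
At the end, for the whole second after the job is handed in: In each seat a polished block: within 7.5 mm of its centre, 3 mm of tip height, 2 degrees of the stage's plane, 9 of its axis, its whole weight on the stage (polished 4.91 N; a rough one has 6 g of grinding stock left: 4.96 N). The rough two lie flat (3 degrees) on the plate. All at rest (((horizontal distance between block_1 and seat_a below 0.0075 m and z of block_1 in the frame of seat_a between -0.003 and 0.003 m and angle between the z axis of block_1 and the z axis of stage, either way round below 0.035 rad and angle between the x axis of block_1 and the x axis of stage, either way round below 0.16 rad and contact force between block_1 and stage between 4.5 and 4.935 N) or (horizontal distance between block_2 and seat_a below 0.0075 m and z of block_2 in the frame of seat_a between -0.003 and 0.003 m and angle between the z axis of block_2 and the z axis of stage, either way round below 0.035 rad and angle between the x axis of block_2 and the x axis of stage, either way round below 0.16 rad and contact force between block_2 and stage between 4.5 and 4.935 N) or (horizontal distance between block_3 and seat_a below 0.0075 m and z of block_3 in the frame of seat_a between -0.003 and 0.003 m and angle between the z axis of block_3 and the z axis of stage, either way round below 0.035 rad and angle between the x axis of block_3 and the x axis of stage, either way round below 0.16 rad and contact force between block_3 and stage between 4.5 and 4.935 N) or (horizontal distance between block_4 and seat_a below 0.0075 m and z of block_4 in the frame of seat_a between -0.003 and 0.003 m and angle between the z axis of block_4 and the z axis of stage, either way round below 0.035 rad and angle between the x axis of block_4 and the x axis of stage, either way round below 0.16 rad and contact force between block_4 and stage between 4.5 and 4.935 N)) and ((horizontal distance between block_1 and seat_b below 0.0075 m and z of block_1 in the frame of seat_b between -0.003 and 0.003 m and angle between the z axis of block_1 and the z axis of stage, either way round below 0.035 rad and angle between the x axis of block_1 and the x axis of stage, either way round below 0.16 rad and contact force between block_1 and stage between 4.5 and 4.935 N) or (horizontal distance between block_2 and seat_b below 0.0075 m and z of block_2 in the frame of seat_b between -0.003 and 0.003 m and angle between the z axis of block_2 and the z axis of stage, either way round below 0.035 rad and angle between the x axis of block_2 and the x axis of stage, either way round below 0.16 rad and contact force between block_2 and stage between 4.5 and 4.935 N) or (horizontal distance between block_3 and seat_b below 0.0075 m and z of block_3 in the frame of seat_b between -0.003 and 0.003 m and angle between the z axis of block_3 and the z axis of stage, either way round below 0.035 rad and angle between the x axis of block_3 and the x axis of stage, either way round below 0.16 rad and contact force between block_3 and stage between 4.5 and 4.935 N) or (horizontal distance between block_4 and seat_b below 0.0075 m and z of block_4 in the frame of seat_b between -0.003 and 0.003 m and angle between the z axis of block_4 and the z axis of stage, either way round below 0.035 rad and angle between the x axis of block_4 and the x axis of stage, either way round below 0.16 rad and contact force between block_4 and stage between 4.5 and 4.935 N)) and ((x of block_1 in the frame of plate_top between -0.165 and 0.165 m and y of block_1 in the frame of plate_top between -0.185 and 0.185 m and z of block_1 in the frame of plate_top between -0.003 and 0.003 m and angle between block_1's own z axis and vertical below 0.05 rad) or horizontal distance between block_1 and seat_a below 0.0075 m or horizontal distance between block_1 and seat_b below 0.0075 m) and ((x of block_2 in the frame of plate_top between -0.165 and 0.165 m and y of block_2 in the frame of plate_top between -0.185 and 0.185 m and z of block_2 in the frame of plate_top between -0.003 and 0.003 m and angle between block_2's own z axis and vertical below 0.05 rad) or horizontal distance between block_2 and seat_a below 0.0075 m or horizontal distance between block_2 and seat_b below 0.0075 m) and ((x of block_3 in the frame of plate_top between -0.165 and 0.165 m and y of block_3 in the frame of plate_top between -0.185 and 0.185 m and z of block_3 in the frame of plate_top between -0.003 and 0.003 m and angle between block_3's own z axis and vertical below 0.05 rad) or horizontal distance between block_3 and seat_a below 0.0075 m or horizontal distance between block_3 and seat_b below 0.0075 m) and ((x of block_4 in the frame of plate_top between -0.165 and 0.165 m and y of block_4 in the frame of plate_top between -0.185 and 0.185 m and z of block_4 in the frame of plate_top between -0.003 and 0.003 m and angle between block_4's own z axis and vertical below 0.05 rad) or horizontal distance between block_4 and seat_a below 0.0075 m or horizontal distance between block_4 and seat_b below 0.0075 m) and linear speed of each of block_1, block_2, block_3, block_4 below 0.01 m/s); the robot touches nothing.
It fails at once if a block is dropped or pressed onto the stage harder than 80 N (contact force between any of block_1, block_2, block_3, block_4 and stage above 80 N).
It fails at once if one of the other loose things is shoved more than 25 mm (distance of any of jar, weight, beaker, wash_bottle, dish, forceps from where it was at the start of the episode above 0.025 m).
It fails at once if one of the upright vessels or the weight is knocked over (angle between any of jar, weight, beaker, wash_bottle's own z axis and vertical above 0.5 rad).
It also fails if it takes over 72 s, if anything falls off the work surface, if the arm or the gripper's body presses on something with over 40 N, if the wrist force passes 120 N, or if a joint passes its speed limit or range.

## Working session

There is one attempt and no reset: what is moved stays moved. The work goes in short steps, Python scripts to look and compute and a tool call to move; the robot and the scene stay as the last step left them, time stands still between calls to the robot, and variables do not carry over. Pictures are saved under pics/ and viewed, and the job is handed in when it is done.

Besides the shell and the picture viewer there is one more tool, called after "Emit:" as name(argument=value, ...) on one line, values as JSON. jog_arm: Moves the arm, as the interface text tells. Its arguments: {"type":"object","properties":{"moves":{"type":"array"},"squeeze":{"type":"number"}},"required":["moves"]}

```bash
mkdir -p pics; python3 - <<'E'
from bench import arm
import cv2
s=arm.observe()
for k,v in s.items(): print(k,v)
for n in("scene","top","wrist"):
    d=arm.snapshot(n); cv2.imwrite(f"pics/{n}0.png",d["img"])
    print(n,{k:d[k] for k in d if k!="img"})
E
```

```text
clock 0.0
q [-1.36559671  0.43522351  0.02497886  1.57413017 -0.01158728  1.13400488
 -0.07509817]
qvel [ 5.49401504e-04 -8.04322413e-04  1.85821848e-03 -5.88226677e-05
 -2.69071369e-04  2.29753026e-03  9.85393014e-04]
joint_torque [ 1.68627193e-04 -6.67862606e+01  9.85602401e-01 -3.14455783e+01
 -6.03986043e-02  4.27515793e-02  1.51411414e-04]
tool_pos [0.18925384 0.59509826 0.22593194]
orientation [-4.43167562e-05  1.53326688e-01  9.88175222e-01 -8.09342067e-04]
contact_force [ 0.48003121  0.98314019 -0.04394828]
torque [-0.02181783  0.02109705 -0.02007248]
opening 1.0005190174635874
scene {'fx': 361.8023752981507, 'fy': 361.8023752981507, 'cx': 315.4492998806166, 'cy': 198.2252084242408, 'position': array([0.92154672, 0.21816656, 0.5745536 ]), 'rotation': array([0.3931514 , 0.15350416, 0.33907208, 0.84077261])}
top {'fx': 419.45729140050827, 'fy': 419.45729140050827, 'cx': 320.53384422520037, 'cy': 204.6984273572907, 'position': array([ 0.39962207, -0.10906883,  1.03338452]), 'rotation': array([-0.70563294, -0.04810429,  0.04258568,  0.70565898])}
wrist {'fx': 327.9995232317717, 'fy': 327.9995232317717, 'cx': 326.6622859013664, 'cy': 197.51339190035708, 'position': array([0.12202988, 0.61690136, 0.38300684]), 'rotation': array([ 0.80042362, -0.10592733, -0.07670533,  0.58499378])}
```

View pics/top0.png

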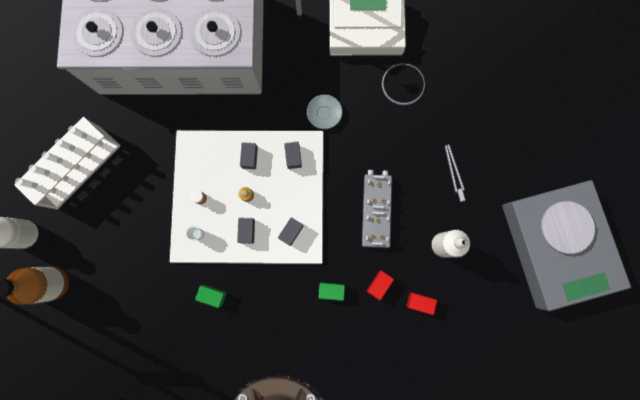

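View pics/scene0.png

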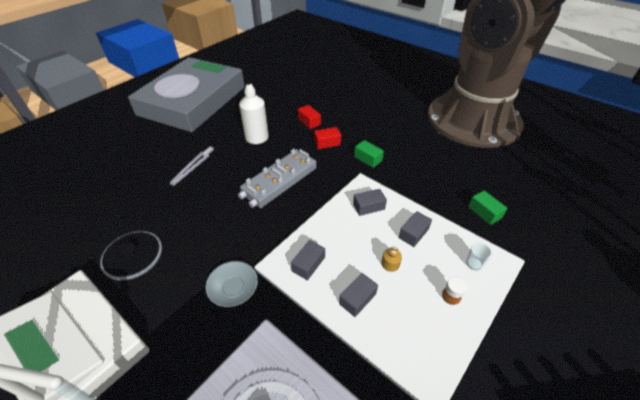

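View pics/wrist0.png

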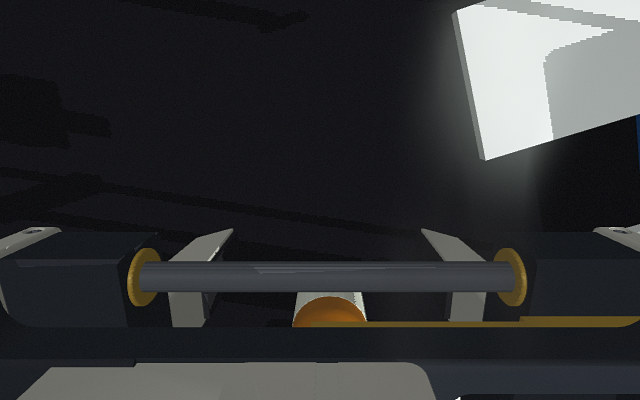

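```bash
cat > h.py <<'E'
import numpy as np,cv2
from scipy.spatial.transform import Rotation as R
def rot(d): 
    q=d["rotation"]; return R.from_quat([q[1],q[2],q[3],q[0]]).as_matrix()
def ray(d,u,v):
    r=rot(d)@np.array([(u-d["cx"])/d["fx"],-(v-d["cy"])/d["fy"],-1.]); return d["position"],r
def onz(d,u,v,z):
    p,r=ray(d,u,v); return p+r*(z-p[2])/r[2]
def proj(d,P):
    c=rot(d).T@(np.asarray(P)-d["position"]); return d["cx"]+d["fx"]*c[0]/-c[2], d["cy"]+d["fy"]*c[1]/c[2]
E
python3 - <<'E'
from bench import arm
from h import *
import pickle
T=arm.snapshot("top");S=arm.snapshot("scene");pickle.dump((T,S),open("ts.pkl","wb"))
im=T["img"]
cv2.imwrite("pics/c1.png",cv2.resize(im[120:270,160:335],None,fx=4.5,fy=3.9*1,interpolation=cv2.INTER_CUBIC)[:590,:790])
cv2.imwrite("pics/c2.png",cv2.resize(im[160:260,340:480],None,fx=5.5,fy=5.5,interpolation=cv2.INTER_CUBIC))
print(onz(T,320,130,.012),onz(T,177,131,.012),onz(T,171,263,.012),onz(T,322,263,.012))
print(proj(T,[0,0,0]))
g=cv2.cvtColor(im,cv2.COLOR_BGR2GRAY)
m=np.zeros_like(g);m[134:260,178:320]=(g[134:260,178:320]<90)*255
cs,_=cv2.findContours(m,cv2.RETR_EXTERNAL,cv2.CHAIN_APPROX_NONE)
for c in cs:
    if cv2.contourArea(c)>100:
        r=cv2.minAreaRect(c);print(r,cv2.contourArea(c),onz(T,*r[0],.044))
E
```

```text
[ 0.72071692 -0.09962072  0.012     ] [0.71883235 0.26063495 0.012     ] [0.38945157 0.2605682  0.012     ] [ 0.38964871 -0.10465229  0.012     ]
(np.float64(276.9764608292502), np.float64(432.23696614596685))
```

View pics/c1.png

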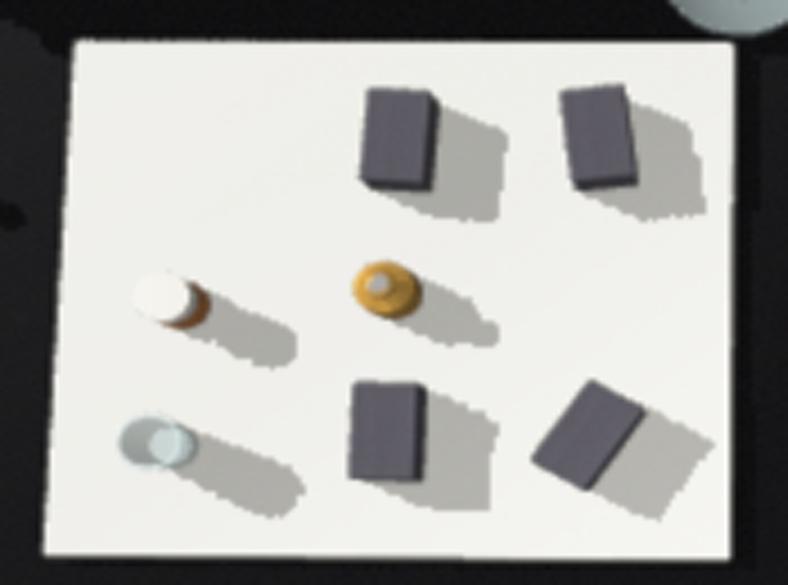

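View pics/c2.png

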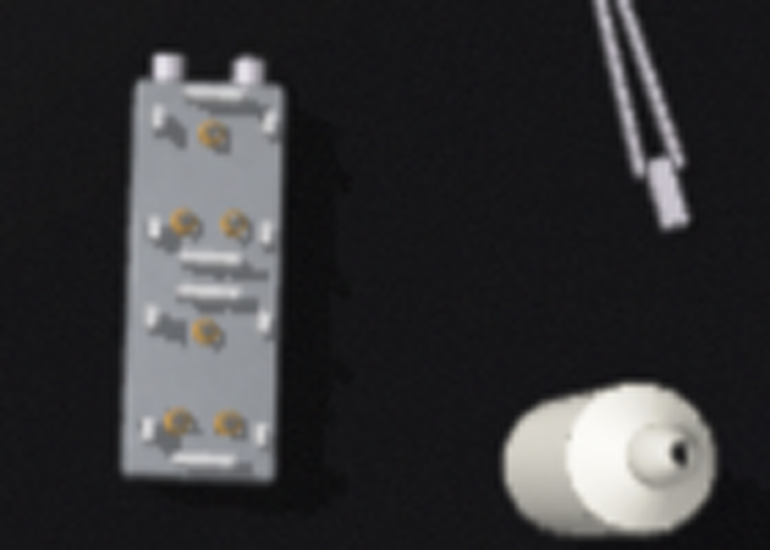

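```bash
python3 - <<'E'
from h import *
import pickle
T,S=pickle.load(open("ts.pkl","rb"))
im=T["img"]; K=6
big=cv2.resize(im,None,fx=K,fy=K,interpolation=cv2.INTER_CUBIC)
g=cv2.cvtColor(big,cv2.COLOR_BGR2GRAY)
up=lambda u,v:((u+.5)/K-.5,(v+.5)/K-.5)
print([int(im[v,u].mean()) for u,v in((249,152),(293,152),(246,230),(291,230),(262,160),(249,167),(275,200))])
def rects(mask,z,amin,amax):
    cs,_=cv2.findContours(mask,cv2.RETR_EXTERNAL,cv2.CHAIN_APPROX_NONE)
    for c in cs:
        a=cv2.contourArea(c)/K/K
        if amin<a<amax:
            W=np.array([onz(T,*up(*p[0]),z)[:2] for p in c],np.float32)*1000
            r=cv2.minAreaRect(W);print(np.round(r[0],1),np.round(r[1],1),round(r[2],1),"area",round(a),"px",np.round(np.mean(c[:,0],0)/K))
roi=np.zeros_like(g);roi[134*K:260*K,180*K:319*K]=255
print("top faces")
m=((g>68)&(g<130)).astype(np.uint8)*255&roi
m=cv2.morphologyEx(m,cv2.MORPH_OPEN,np.ones((13,13)))
rects(m,.044,150,600)
print("whole"); m=((g<125)).astype(np.uint8)*255&roi
rects(m,.044,60,800)
hsv=cv2.cvtColor(big,cv2.COLOR_BGR2HSV)
roi=np.zeros_like(g);roi[165*K:255*K,358*K:395*K]=255
m=((hsv[...,1]>90)&(hsv[...,0]<30)&(g>60)).astype(np.uint8)*255&roi
n,l,st,ce=cv2.connectedComponentsWithStats(m)
print("tips")
for i in range(1,n):
    if st[i,4]>60: print(st[i,4],np.round(onz(T,*up(*ce[i]),.030)*1000,1))
print("stage body")
m=((g>70)).astype(np.uint8)*255&roi
rects(m,.024,500,9000)
E
```

```text
[95, 93, 95, 97, 168, 52, 239]
top faces
[464.7 -29.7] [34.6 58.1] 57.5 area 334 px [291. 231.]
[465.9  77.9] [33.3 59.7] 89.2 area 340 px [245. 231.]
[650.3  75.7] [33.1 57.2] 86.8 area 306 px [248. 155.]
[651.8 -34.1] [57.2 36.2] 7.2 area 329 px [293. 154.]
whole
[465.9  74.7] [39.6 59.5] 89.0 area 398 px [246. 231.]
[464.2 -30.7] [37.  57.9] 57.8 area 365 px [291. 232.]
[549.2  69.5] [21.  28.8] 80.1 area 67 px [249. 196.]
[646.7  72.4] [39.6 64. ] 86.8 area 401 px [249. 156.]
[648.  -34.6] [64.6 35.9] 7.2 area 367 px [293. 156.]
tips
161 [ 578.5 -238.    30. ]
225 [ 539.8 -225.4   30. ]
120 [ 538.6 -246.5   30. ]
208 [ 491.5 -234.1   30. ]
152 [ 452.8 -220.1   30. ]
173 [ 452.  -242.2   30. ]
stage body
[ 523.1 -236.8] [ 68.1 189.5] 87.3 area 2060 px [377. 208.]
```

```bash
cat > go.py <<'E'
import sys,numpy as np
from bench import arm
from scipy.spatial.transform import Rotation as R
def calc(x,y,z,ang):
    s=arm.observe();q=s["orientation"];M=R.from_quat([q[1],q[2],q[3],q[0]]).as_matrix()
    d=M.T@(np.array([x,y,z])-s["tool_pos"])
    a=np.degrees(np.arctan2(M[1,0],M[0,0])); yaw=-((ang-a+90)%180-90)
    print("t",round(s["clock"],2),"pos",np.round(s["tool_pos"],4),"ang",round(a,2),"tilt",np.round(M[:,2],4),"F",np.round(s["contact_force"],2),"q7",round(s["q"][6],2),"open",round(s["opening"],3))
    print("tx %.4f ty %.4f tz %.4f yaw %.1f"%(*d,yaw))
if __name__=="__main__": calc(*map(float,sys.argv[1:5]))
E
python3 go.py .466 .078 .10 -0.8; python3 - <<'E'
from h import *
import pickle
T,S=pickle.load(open("ts.pkl","rb"))
for n,p in dict(P1=(.4647,-.0297,.044),P2=(.4659,.0779,.044),P3=(.6503,.0757,.044),P4=(.6518,-.0341,.044),sA=(.472,-.2326,.03),sB=(.559,-.237,.03)).items(): print(n,np.round(proj(S,p),0))
for n,(u,v),z in(("bottle",(440,244),.0),("jarcap",(197,196),.054),("weight",(244,192),.05),("beaker",(192,232),.057)): print(n,onz(T,u,v,z))
im=S["img"]; cv2.imwrite("pics/s1.png",cv2.resize(im[130:330,220:520],None,fx=2.6,fy=2.6,interpolation=cv2.INTER_CUBIC))
E
```

```text
t 0.25 pos [0.1893 0.5954 0.2264] ang 162.36 tilt [-1.e-04 -7.e-04 -1.e+00] F [ 0.38 -0.38 -0.89] q7 -0.08 open 0.998
tx -0.4204 ty -0.4091 tz 0.1267 yaw -16.8
P1 [369. 197.]
P2 [416. 224.]
P3 [358. 290.]
P4 [307. 255.]
sA [293. 163.]
sB [265. 182.]
bottle [ 0.43577836 -0.39358688  0.        ]
jarcap [0.54692767 0.19093546 0.054     ]
weight [0.55706153 0.08056368 0.05      ]
beaker [0.46156606 0.19846175 0.057     ]
```

View pics/s1.png

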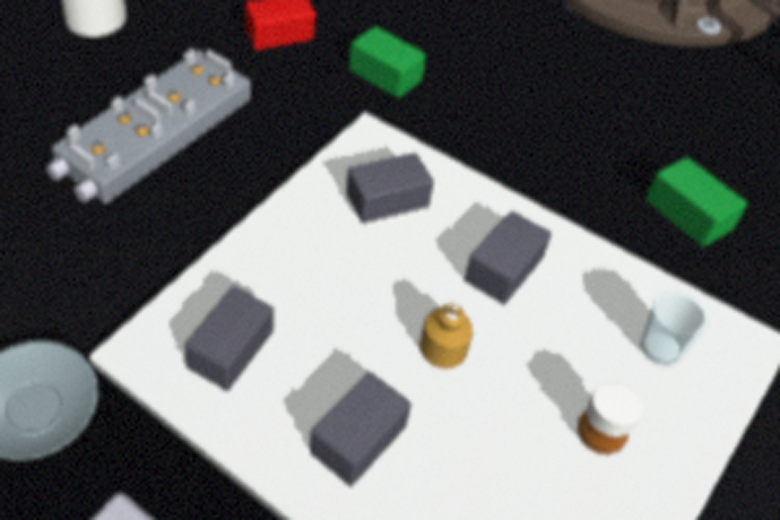

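Emit:
jog_arm(moves=[{"tx":0,"ty":0,"tz":-0.04,"yaw":0,"grip":0.5},{"tx":-0.1,"ty":-0.1,"tz":-0.03,"yaw":-8,"grip":0.5},{"tx":-0.42,"ty":-0.409,"tz":0.1,"yaw":-16.8,"grip":0.5},{"tx":-0.42,"ty":-0.409,"tz":0.1,"yaw":-16.8,"grip":0.5},{"tx":-0.42,"ty":-0.409,"tz":0.1,"yaw":-16.8,"grip":0.5},{"tx":-0.42,"ty":-0.409,"tz":0.1,"yaw":-16.8,"grip":0.5},{"tx":-0.42,"ty":-0.409,"tz":0.1,"yaw":-16.8,"grip":0.5},{"tx":-0.42,"ty":-0.409,"tz":0.1,"yaw":-16.8,"grip":0.5},{"tx":-0.42,"ty":-0.409,"tz":0.1,"yaw":-16.8,"grip":0.5},{"tx":-0.42,"ty":-0.409,"tz":0.1,"yaw":-16.8,"grip":0.5},{"tx":-0.42,"ty":-0.409,"tz":0.1,"yaw":-16.8,"grip":0.5},{"tx":-0.42,"ty":-0.409,"tz":0.1,"yaw":-16.8,"grip":0.5},{"tx":-0.42,"ty":-0.409,"tz":0.1,"yaw":-16.8,"grip":0.5}], squeeze=10)

```text
clock: 1.88
tool_pos: [0.4654, 0.0789, 0.1267]
orientation: [-0.0, 0.007, 1.0, -0.0]
contact_force: [-0.7, 0.7, -0.5]
opening: 0.752
```

```bash
python3 go.py .466 .077 .017 -0.8; python3 - <<'E'
from bench import arm
import cv2
d=arm.snapshot("wrist");cv2.imwrite("pics/w1.png",d["img"])
E
```

```text
t 1.88 pos [0.4654 0.0789 0.1267] ang 179.16 tilt [-5.e-04 -3.e-04 -1.e+00] F [-0.71  0.72 -0.47] q7 1.37 open 0.752
tx -0.0007 ty -0.0018 tz 0.1097 yaw -0.0
```

View pics/w1.png

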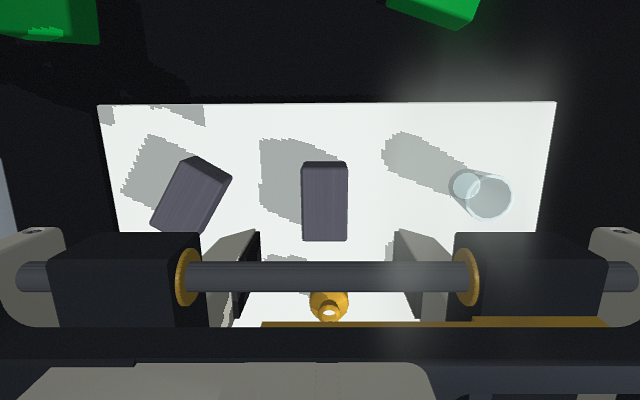

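Emit:
jog_arm(moves=[{"tx":0,"ty":-0.0015,"tz":0.055,"yaw":0,"grip":0.5},{"tx":0,"ty":-0.0015,"tz":0.1,"yaw":0,"grip":0.5},{"tx":0,"ty":-0.0015,"tz":0.109,"yaw":0,"grip":0.5},{"tx":0,"ty":-0.0015,"tz":0.109,"yaw":0,"grip":0},{"tx":0,"ty":-0.0015,"tz":0.109,"yaw":0,"grip":-0.6},{"tx":0,"ty":-0.0015,"tz":0.109,"yaw":0,"grip":-0.6},{"tx":0,"ty":-0.0015,"tz":0.109,"yaw":0,"grip":-0.6}], squeeze=5)

```text
clock: 2.8
tool_pos: [0.4659, 0.078, 0.0187]
orientation: [0.001, 0.007, 1.0, 0.0]
contact_force: [-0.1, -0.6, 8.3]
opening: 0.391
```

```bash
python3 go.py .466 .077 .017 -0.8
```

```text
t 2.8 pos [0.4659 0.078  0.0187] ang 179.23 tilt [ 1.4e-03  3.0e-04 -1.0e+00] F [-0.15 -0.64  8.35] q7 1.44 open 0.391
tx -0.0001 ty -0.0010 tz 0.0017 yaw 0.0
```

Emit:
jog_arm(moves=[{"tx":0,"ty":0,"tz":-0.001,"yaw":0,"grip":-0.12},{"tx":0,"ty":0,"tz":-0.001,"yaw":0,"grip":-0.12},{"tx":0,"ty":0.003,"tz":-0.001,"yaw":0,"grip":-0.12}])

```text
clock: 3.18
tool_pos: [0.4659, 0.0808, 0.0197]
orientation: [0.001, 0.007, 1.0, 0.0]
contact_force: [-0.2, -2.4, 1.7]
opening: 0.438
```

Emit:
jog_arm(moves=[{"tx":0,"ty":0.004,"tz":0,"yaw":0,"grip":-0.12}])

```text
clock: 3.3
tool_pos: [0.4659, 0.0847, 0.0196]
orientation: [0.001, 0.007, 1.0, -0.0]
contact_force: [-0.4, -1.2, 1.6]
opening: 0.44
```

Emit:
jog_arm(moves=[{"tx":0,"ty":0.004,"tz":0,"yaw":0,"grip":-0.12}])

```text
clock: 3.42
tool_pos: [0.4659, 0.0888, 0.0196]
orientation: [0.0, 0.007, 1.0, -0.0]
contact_force: [0.9, -2.2, 2.1]
opening: 0.44
```

Emit:
jog_arm(moves=[{"tx":0,"ty":0.004,"tz":0,"yaw":0,"grip":-0.12}])

```text
clock: 3.55
tool_pos: [0.466, 0.0931, 0.0196]
orientation: [0.0, 0.007, 1.0, -0.0]
contact_force: [-0.4, -1.6, 2.0]
opening: 0.44
```

Emit:
jog_arm(moves=[{"tx":0,"ty":0.004,"tz":0,"yaw":0,"grip":-0.12}])

```text
clock: 3.68
tool_pos: [0.4661, 0.0974, 0.0196]
orientation: [0.0, 0.007, 1.0, -0.0]
contact_force: [0.4, -2.3, 1.3]
opening: 0.438
```

Emit:
jog_arm(moves=[{"tx":0,"ty":0.004,"tz":0,"yaw":0,"grip":-0.12}])

```text
clock: 3.8
tool_pos: [0.4661, 0.1017, 0.0195]
orientation: [0.0, 0.007, 1.0, -0.0]
contact_force: [1.2, -1.9, 1.6]
opening: 0.442
```

Emit:
jog_arm(moves=[{"tx":0,"ty":0.004,"tz":0,"yaw":0,"grip":-0.12}])

```text
clock: 3.92
tool_pos: [0.4661, 0.106, 0.0196]
orientation: [0.0, 0.007, 1.0, -0.0]
contact_force: [-0.5, -2.3, 2.0]
opening: 0.439
```

Emit:
jog_arm(moves=[{"tx":0,"ty":-0.004,"tz":0,"yaw":0,"grip":-0.12},{"tx":0,"ty":-0.006,"tz":0,"yaw":0,"grip":-0.12}])

```text
clock: 4.18
tool_pos: [0.466, 0.1001, 0.0195]
orientation: [0.0, 0.007, 1.0, -0.0]
contact_force: [-0.3, 0.3, -0.0]
opening: 0.434
```

Emit:
jog_arm(moves=[{"tx":0,"ty":-0.004,"tz":0,"yaw":0,"grip":-0.12}])

```text
clock: 4.3
tool_pos: [0.4659, 0.0961, 0.0195]
orientation: [0.0, 0.007, 1.0, -0.0]
contact_force: [0.7, 1.9, 0.9]
opening: 0.442
```

Emit:
jog_arm(moves=[{"tx":0,"ty":-0.004,"tz":0,"yaw":0,"grip":-0.12}])

```text
clock: 4.42
tool_pos: [0.4659, 0.0917, 0.0195]
orientation: [0.0, 0.007, 1.0, 0.0]
contact_force: [-0.6, 0.7, 0.3]
opening: 0.441
```

Emit:
jog_arm(moves=[{"tx":0,"ty":-0.004,"tz":0,"yaw":0,"grip":-0.12}])

```text
clock: 4.55
tool_pos: [0.4658, 0.0874, 0.0195]
orientation: [0.0, 0.007, 1.0, 0.0]
contact_force: [-0.3, 2.1, -0.8]
opening: 0.44
```

Emit:
jog_arm(moves=[{"tx":0,"ty":-0.004,"tz":0,"yaw":0,"grip":-0.12}])

```text
clock: 4.68
tool_pos: [0.4657, 0.083, 0.0195]
orientation: [0.0, 0.007, 1.0, 0.0]
contact_force: [-0.6, 0.1, 1.1]
opening: 0.437
```

Emit:
jog_arm(moves=[{"tx":0,"ty":-0.004,"tz":0,"yaw":0,"grip":-0.12}])

```text
clock: 4.8
tool_pos: [0.4656, 0.0786, 0.0195]
orientation: [0.0, 0.007, 1.0, 0.0]
contact_force: [-0.3, 0.8, -0.4]
opening: 0.44
```

Emit:
jog_arm(moves=[{"tx":0,"ty":0,"tz":-0.04,"yaw":0,"grip":0.3},{"tx":0,"ty":0,"tz":-0.09,"yaw":0,"grip":0.5},{"tx":0,"ty":0,"tz":-0.09,"yaw":0,"grip":0.5}])

```text
clock: 5.18
tool_pos: [0.4678, 0.0786, 0.1126]
orientation: [0.003, 0.008, 1.0, 0.001]
contact_force: [-0.3, -0.1, -0.9]
opening: 0.714
```

```bash
python3 go.py .465 -.030 .08 -32.5; python3 go.py .465 -.030 .018 -32.5
```

```text
t 5.17 pos [0.4678 0.0786 0.1126] ang 179.14 tilt [ 0.0067  0.0018 -1.    ] F [-0.33 -0.06 -0.86] q7 1.39 open 0.714
tx 0.0014 ty -0.1087 tz 0.0324 yaw 31.6
t 5.17 pos [0.4678 0.0786 0.1126] ang 179.14 tilt [ 0.0067  0.0018 -1.    ] F [-0.33 -0.06 -0.86] q7 1.39 open 0.714
tx 0.0018 ty -0.1088 tz 0.0944 yaw 31.6
```

Emit:
jog_arm(moves=[{"tx":0.001,"ty":-0.06,"tz":0,"yaw":10,"grip":0.5},{"tx":0.0015,"ty":-0.109,"tz":0.02,"yaw":21,"grip":0.5},{"tx":0.0015,"ty":-0.109,"tz":0.033,"yaw":31.6,"grip":0.5},{"tx":0.0015,"ty":-0.109,"tz":0.033,"yaw":31.6,"grip":0.5},{"tx":0.0015,"ty":-0.109,"tz":0.08,"yaw":31.6,"grip":0.5},{"tx":0.0015,"ty":-0.109,"tz":0.093,"yaw":31.6,"grip":0.5},{"tx":0.0015,"ty":-0.109,"tz":0.093,"yaw":31.6,"grip":0.5},{"tx":0.0015,"ty":-0.109,"tz":0.093,"yaw":31.6,"grip":0.2},{"tx":0.0015,"ty":-0.109,"tz":0.093,"yaw":31.6,"grip":-0.12},{"tx":0.0015,"ty":-0.109,"tz":0.093,"yaw":31.6,"grip":-0.12}])

```text
clock: 6.42
tool_pos: [0.4658, -0.03, 0.0201]
orientation: [0.004, 0.279, 0.96, 0.002]
contact_force: [0.1, -1.0, -0.4]
opening: 0.475
```

```bash
python3 go.py .465 -.030 .018 -32.5
```

```text
t 6.42 pos [ 0.4658 -0.03    0.0201] ang 147.56 tilt [ 0.0079  0.002  -1.    ] F [ 0.13 -1.02 -0.42] q7 1.26 open 0.475
tx 0.0007 ty -0.0004 tz 0.0021 yaw 0.1
```

Emit:
jog_arm(moves=[{"tx":0,"ty":0.003,"tz":0,"yaw":0,"grip":-0.12},{"tx":0,"ty":0.006,"tz":0,"yaw":0,"grip":-0.12}])

```text
clock: 6.68
tool_pos: [0.4684, -0.0257, 0.0202]
orientation: [0.003, 0.28, 0.96, 0.002]
contact_force: [-4.2, -6.0, 6.2]
opening: 0.442
```

Emit:
jog_arm(moves=[{"tx":0,"ty":0.003,"tz":0,"yaw":0,"grip":-0.12}])

```text
clock: 6.8
tool_pos: [0.4695, -0.0239, 0.0203]
orientation: [0.003, 0.28, 0.96, 0.001]
contact_force: [-2.0, -3.1, 0.6]
opening: 0.44
```

Emit:
jog_arm(moves=[{"tx":0,"ty":0.003,"tz":0,"yaw":0,"grip":-0.12}])

```text
clock: 6.92
tool_pos: [0.4708, -0.0218, 0.0202]
orientation: [0.003, 0.28, 0.96, 0.001]
contact_force: [-2.1, -4.6, 2.4]
opening: 0.44
```

Emit:
jog_arm(moves=[{"tx":0,"ty":0.003,"tz":0,"yaw":0,"grip":-0.12}])

```text
clock: 7.05
tool_pos: [0.4721, -0.0196, 0.0202]
orientation: [0.002, 0.281, 0.96, 0.0]
contact_force: [-2.1, -5.1, 2.9]
opening: 0.441
```

Emit:
jog_arm(moves=[{"tx":0,"ty":0.003,"tz":0,"yaw":0,"grip":-0.12}])

```text
clock: 7.18
tool_pos: [0.4735, -0.0173, 0.0202]
orientation: [0.002, 0.281, 0.96, 0.0]
contact_force: [-2.4, -3.9, 2.5]
opening: 0.438
```

Emit:
jog_arm(moves=[{"tx":0,"ty":0.003,"tz":0,"yaw":0,"grip":-0.12}])

```text
clock: 7.3
tool_pos: [0.4749, -0.015, 0.0202]
orientation: [0.002, 0.281, 0.96, -0.0]
contact_force: [-2.5, -4.4, 3.4]
opening: 0.442
```

Emit:
jog_arm(moves=[{"tx":0,"ty":-0.004,"tz":0,"yaw":0,"grip":-0.12},{"tx":0,"ty":-0.007,"tz":0,"yaw":0,"grip":-0.12}])

```text
clock: 7.55
tool_pos: [0.4717, -0.0202, 0.0203]
orientation: [0.002, 0.28, 0.96, 0.0]
contact_force: [1.4, 2.4, -1.2]
opening: 0.44
```

Emit:
jog_arm(moves=[{"tx":0,"ty":-0.003,"tz":0,"yaw":0,"grip":-0.12}])

```text
clock: 7.68
tool_pos: [0.4704, -0.0224, 0.0203]
orientation: [0.003, 0.28, 0.96, 0.001]
contact_force: [2.0, 1.8, -1.7]
opening: 0.438
```

Emit:
jog_arm(moves=[{"tx":0,"ty":-0.003,"tz":0,"yaw":0,"grip":-0.12}])

```text
clock: 7.8
tool_pos: [0.4689, -0.0248, 0.0203]
orientation: [0.003, 0.28, 0.96, 0.001]
contact_force: [0.9, 1.6, -1.5]
opening: 0.441
```

Emit:
jog_arm(moves=[{"tx":0,"ty":-0.003,"tz":0,"yaw":0,"grip":-0.12}])

```text
clock: 7.92
tool_pos: [0.4673, -0.0274, 0.0203]
orientation: [0.003, 0.28, 0.96, 0.001]
contact_force: [0.5, 1.9, -1.0]
opening: 0.441
```

Emit:
jog_arm(moves=[{"tx":0,"ty":-0.003,"tz":0,"yaw":0,"grip":-0.12}])

```text
clock: 8.05
tool_pos: [0.4656, -0.0301, 0.0203]
orientation: [0.003, 0.28, 0.96, 0.001]
contact_force: [0.8, 1.5, -1.0]
opening: 0.439
```

Emit:
jog_arm(moves=[{"tx":0,"ty":-0.003,"tz":0,"yaw":0,"grip":-0.12}])

```text
clock: 8.18
tool_pos: [0.4638, -0.0327, 0.0203]
orientation: [0.003, 0.28, 0.96, 0.001]
contact_force: [2.3, 3.0, -1.4]
opening: 0.441
```

Emit:
jog_arm(moves=[{"tx":0,"ty":0,"tz":-0.04,"yaw":0,"grip":0.3},{"tx":0,"ty":0,"tz":-0.08,"yaw":0,"grip":0.5},{"tx":0,"ty":0,"tz":-0.08,"yaw":0,"grip":0.5}])

```text
clock: 8.55
tool_pos: [0.4648, -0.0334, 0.1026]
orientation: [0.005, 0.28, 0.96, 0.002]
contact_force: [-0.4, -0.2, 0.5]
opening: 0.714
```

```bash
python3 go.py .651 -.034 .09 7.2; python3 go.py .651 -.034 .018 7.2
```

```text
t 8.55 pos [ 0.4648 -0.0334  0.1026] ang 147.44 tilt [ 1.030e-02  7.000e-04 -9.999e-01] F [-0.39 -0.22  0.5 ] q7 1.18 open 0.714
tx -0.1572 ty 0.0996 tz 0.0145 yaw -39.8
t 8.55 pos [ 0.4648 -0.0334  0.1026] ang 147.44 tilt [ 1.030e-02  7.000e-04 -9.999e-01] F [-0.39 -0.22  0.5 ] q7 1.18 open 0.714
tx -0.1566 ty 0.0992 tz 0.0865 yaw -39.8
```

Emit:
jog_arm(moves=[{"tx":-0.05,"ty":0.03,"tz":0.0,"yaw":-10,"grip":0.5},{"tx":-0.1,"ty":0.064,"tz":0.0,"yaw":-20,"grip":0.5},{"tx":-0.157,"ty":0.0995,"tz":0.01,"yaw":-30,"grip":0.5},{"tx":-0.157,"ty":0.0995,"tz":0.015,"yaw":-39.8,"grip":0.5},{"tx":-0.157,"ty":0.0995,"tz":0.015,"yaw":-39.8,"grip":0.5},{"tx":-0.1565,"ty":0.099,"tz":0.06,"yaw":-39.8,"grip":0.5},{"tx":-0.1565,"ty":0.099,"tz":0.0855,"yaw":-39.8,"grip":0.5},{"tx":-0.1565,"ty":0.099,"tz":0.0855,"yaw":-39.8,"grip":0.5},{"tx":-0.1565,"ty":0.099,"tz":0.0855,"yaw":-39.8,"grip":0.2},{"tx":-0.1565,"ty":0.099,"tz":0.0855,"yaw":-39.8,"grip":-0.12},{"tx":-0.1565,"ty":0.099,"tz":0.0855,"yaw":-39.8,"grip":-0.12}])

```text
clock: 9.93
tool_pos: [0.6514, -0.0341, 0.0202]
orientation: [0.006, -0.063, 0.998, 0.0]
contact_force: [-0.1, 0.3, -0.0]
opening: 0.475
```

```bash
python3 go.py .651 -.034 .018 7.2
```

```text
t 9.93 pos [ 0.6514 -0.0341  0.0202] ang -172.78 tilt [ 1.200e-02  8.000e-04 -9.999e-01] F [-0.06  0.27 -0.03] q7 1.81 open 0.475
tx 0.0005 ty 0.0001 tz 0.0021 yaw 0.0
```

Emit:
jog_arm(moves=[{"tx":0,"ty":0.003,"tz":0,"yaw":0,"grip":-0.12},{"tx":0,"ty":0.006,"tz":0,"yaw":0,"grip":-0.12}])

```text
clock: 10.18
tool_pos: [0.651, -0.029, 0.0206]
orientation: [0.006, -0.063, 0.998, -0.001]
contact_force: [0.8, -4.1, 0.9]
opening: 0.441
```

Emit:
jog_arm(moves=[{"tx":0,"ty":0.003,"tz":0,"yaw":0,"grip":-0.12}])

```text
clock: 10.3
tool_pos: [0.6507, -0.0265, 0.0207]
orientation: [0.007, -0.062, 0.998, -0.001]
contact_force: [0.2, -3.1, -1.1]
opening: 0.439
```

Emit:
jog_arm(moves=[{"tx":0,"ty":0.003,"tz":0,"yaw":0,"grip":-0.12}])

```text
clock: 10.42
tool_pos: [0.6503, -0.0237, 0.0206]
orientation: [0.006, -0.062, 0.998, -0.001]
contact_force: [1.0, -2.3, 1.0]
opening: 0.441
```

Emit:
jog_arm(moves=[{"tx":0,"ty":0.003,"tz":0,"yaw":0,"grip":-0.12}])

```text
clock: 10.55
tool_pos: [0.6499, -0.0208, 0.0206]
orientation: [0.007, -0.062, 0.998, -0.001]
contact_force: [0.2, -4.3, 0.8]
opening: 0.437
```

Emit:
jog_arm(moves=[{"tx":0,"ty":0.003,"tz":0,"yaw":0,"grip":-0.12}])

```text
clock: 10.68
tool_pos: [0.6495, -0.0178, 0.0206]
orientation: [0.007, -0.062, 0.998, -0.001]
contact_force: [0.8, -3.6, 0.2]
opening: 0.439
```

Emit:
jog_arm(moves=[{"tx":0,"ty":0.003,"tz":0,"yaw":0,"grip":-0.12}])

```text
clock: 10.8
tool_pos: [0.6492, -0.0146, 0.0206]
orientation: [0.007, -0.062, 0.998, -0.001]
contact_force: [1.0, -3.4, 0.5]
opening: 0.44
```

Emit:
jog_arm(moves=[{"tx":0,"ty":-0.004,"tz":0,"yaw":0,"grip":-0.12},{"tx":0,"ty":-0.007,"tz":0,"yaw":0,"grip":-0.12}])

```text
clock: 11.05
tool_pos: [0.6499, -0.0203, 0.0205]
orientation: [0.006, -0.062, 0.998, -0.001]
contact_force: [-1.2, 3.4, 0.2]
opening: 0.441
```

Emit:
jog_arm(moves=[{"tx":0,"ty":-0.003,"tz":0,"yaw":0,"grip":-0.12}])

```text
clock: 11.18
tool_pos: [0.6501, -0.022, 0.0205]
orientation: [0.006, -0.063, 0.998, 0.0]
contact_force: [-0.3, 4.3, 1.3]
opening: 0.436
```

Emit:
jog_arm(moves=[{"tx":0,"ty":-0.003,"tz":0,"yaw":0,"grip":-0.12}])

```text
clock: 11.3
tool_pos: [0.6505, -0.0241, 0.0204]
orientation: [0.006, -0.063, 0.998, 0.001]
contact_force: [-0.2, 3.2, 0.8]
opening: 0.442
```

Emit:
jog_arm(moves=[{"tx":0,"ty":-0.003,"tz":0,"yaw":0,"grip":-0.12}])

```text
clock: 11.42
tool_pos: [0.6509, -0.0268, 0.0204]
orientation: [0.006, -0.063, 0.998, 0.001]
contact_force: [-0.6, 4.0, 1.5]
opening: 0.44
```

Emit:
jog_arm(moves=[{"tx":0,"ty":-0.003,"tz":0,"yaw":0,"grip":-0.12}])

```text
clock: 11.55
tool_pos: [0.6513, -0.0298, 0.0204]
orientation: [0.006, -0.064, 0.998, 0.001]
contact_force: [0.1, 3.7, 0.9]
opening: 0.436
```

Emit:
jog_arm(moves=[{"tx":0,"ty":-0.003,"tz":0,"yaw":0,"grip":-0.12}])

```text
clock: 11.68
tool_pos: [0.6517, -0.033, 0.0205]
orientation: [0.006, -0.063, 0.998, 0.001]
contact_force: [0.2, 3.7, 0.7]
opening: 0.447
```

Emit:
jog_arm(moves=[{"tx":0,"ty":0,"tz":-0.04,"yaw":0,"grip":0.3},{"tx":0,"ty":0,"tz":-0.08,"yaw":0,"grip":0.5},{"tx":0,"ty":0,"tz":-0.08,"yaw":0,"grip":0.5}])

```text
clock: 12.05
tool_pos: [0.6531, -0.0352, 0.1039]
orientation: [0.009, -0.063, 0.998, 0.0]
contact_force: [0.7, -0.5, -1.3]
opening: 0.714
```

```bash
python3 go.py .650 .0755 .09 -3.2; python3 go.py .650 .0755 .018 -3.2
```

```text
t 12.05 pos [ 0.6531 -0.0352  0.1039] ang -172.8 tilt [ 0.0185  0.0017 -0.9998] F [ 0.66 -0.45 -1.3 ] q7 1.79 open 0.714
tx -0.0105 ty 0.1102 tz 0.0141 yaw 10.4
t 12.05 pos [ 0.6531 -0.0352  0.1039] ang -172.8 tilt [ 0.0185  0.0017 -0.9998] F [ 0.66 -0.45 -1.3 ] q7 1.79 open 0.714
tx -0.0092 ty 0.1103 tz 0.0861 yaw 10.4
```

Emit:
jog_arm(moves=[{"tx":-0.005,"ty":0.055,"tz":0.0,"yaw":5,"grip":0.5},{"tx":-0.0105,"ty":0.11,"tz":0.014,"yaw":10.4,"grip":0.5},{"tx":-0.0105,"ty":0.11,"tz":0.014,"yaw":10.4,"grip":0.5},{"tx":-0.0095,"ty":0.11,"tz":0.06,"yaw":10.4,"grip":0.5},{"tx":-0.009,"ty":0.11,"tz":0.085,"yaw":10.4,"grip":0.5},{"tx":-0.009,"ty":0.11,"tz":0.085,"yaw":10.4,"grip":0.5},{"tx":-0.009,"ty":0.11,"tz":0.085,"yaw":10.4,"grip":0.2},{"tx":-0.009,"ty":0.11,"tz":0.085,"yaw":10.4,"grip":-0.12},{"tx":-0.009,"ty":0.11,"tz":0.085,"yaw":10.4,"grip":-0.12}])

```text
clock: 13.18
tool_pos: [0.6505, 0.0752, 0.0201]
orientation: [0.01, 0.028, 1.0, 0.001]
contact_force: [0.2, -0.3, -0.5]
opening: 0.473
```

```bash
python3 go.py .650 .0755 .018 -3.2
```

```text
t 13.18 pos [0.6505 0.0752 0.0201] ang 176.79 tilt [ 0.0201  0.002  -0.9998] F [ 0.17 -0.31 -0.46] q7 1.49 open 0.473
tx 0.0006 ty 0.0003 tz 0.0021 yaw -0.0
```

Emit:
jog_arm(moves=[{"tx":0,"ty":0.003,"tz":0,"yaw":0,"grip":-0.12},{"tx":0,"ty":0.006,"tz":0,"yaw":0,"grip":-0.12}])

```text
clock: 13.42
tool_pos: [0.6511, 0.081, 0.0205]
orientation: [0.01, 0.028, 1.0, 0.001]
contact_force: [-0.0, -2.1, 0.8]
opening: 0.443
```

Emit:
jog_arm(moves=[{"tx":0,"ty":0.003,"tz":0,"yaw":0,"grip":-0.12}])

```text
clock: 13.55
tool_pos: [0.6512, 0.0842, 0.0206]
orientation: [0.01, 0.028, 1.0, 0.001]
contact_force: [-0.0, -1.8, -0.9]
opening: 0.441
```

Emit:
jog_arm(moves=[{"tx":0,"ty":0.003,"tz":0,"yaw":0,"grip":-0.12}])

```text
clock: 13.68
tool_pos: [0.6514, 0.0873, 0.0205]
orientation: [0.01, 0.028, 1.0, 0.001]
contact_force: [0.4, -1.4, 0.4]
opening: 0.442
```

Emit:
jog_arm(moves=[{"tx":0,"ty":0.003,"tz":0,"yaw":0,"grip":-0.12}])

```text
clock: 13.8
tool_pos: [0.6516, 0.0904, 0.0206]
orientation: [0.01, 0.028, 1.0, 0.001]
contact_force: [0.6, -1.4, 0.9]
opening: 0.439
```

Emit:
jog_arm(moves=[{"tx":0,"ty":0.003,"tz":0,"yaw":0,"grip":-0.12}])

```text
clock: 13.92
tool_pos: [0.6518, 0.0937, 0.0205]
orientation: [0.01, 0.028, 1.0, 0.001]
contact_force: [0.7, -1.6, 1.5]
opening: 0.437
```

Emit:
jog_arm(moves=[{"tx":0,"ty":-0.004,"tz":0,"yaw":0,"grip":-0.12},{"tx":0,"ty":-0.007,"tz":0,"yaw":0,"grip":-0.12}])

```text
clock: 14.18
tool_pos: [0.6513, 0.0869, 0.0205]
orientation: [0.01, 0.028, 1.0, 0.001]
contact_force: [0.5, 1.5, -0.0]
opening: 0.436
```

Emit:
jog_arm(moves=[{"tx":0,"ty":-0.003,"tz":0,"yaw":0,"grip":-0.12}])

```text
clock: 14.3
tool_pos: [0.6511, 0.0839, 0.0205]
orientation: [0.01, 0.028, 1.0, 0.001]
contact_force: [0.0, 2.6, -0.4]
opening: 0.436
```

Emit:
jog_arm(moves=[{"tx":0,"ty":-0.003,"tz":0,"yaw":0,"grip":-0.12}])

```text
clock: 14.42
tool_pos: [0.6509, 0.0808, 0.0204]
orientation: [0.01, 0.028, 1.0, 0.001]
contact_force: [-0.4, 1.6, -0.3]
opening: 0.44
```

Emit:
jog_arm(moves=[{"tx":0,"ty":-0.003,"tz":0,"yaw":0,"grip":-0.12}])

```text
clock: 14.55
tool_pos: [0.6508, 0.0776, 0.0205]
orientation: [0.01, 0.028, 1.0, 0.002]
contact_force: [-0.7, 2.2, 0.9]
opening: 0.443
```

Emit:
jog_arm(moves=[{"tx":0,"ty":-0.003,"tz":0,"yaw":0,"grip":-0.12}])

```text
clock: 14.68
tool_pos: [0.6506, 0.0745, 0.0204]
orientation: [0.01, 0.028, 1.0, 0.002]
contact_force: [0.0, 2.4, -0.5]
opening: 0.44
```

```bash
python3 go.py .650 .0755 .018 -3.2
```

```text
t 14.68 pos [0.6506 0.0745 0.0204] ang 176.79 tilt [ 0.0207  0.0026 -0.9998] F [ 0.05  2.4  -0.52] q7 1.5 open 0.44
tx 0.0007 ty 0.0010 tz 0.0024 yaw -0.0
```

Emit:
jog_arm(moves=[{"tx":0,"ty":0.001,"tz":0.0035,"yaw":0,"grip":0},{"tx":0,"ty":0.001,"tz":0.0035,"yaw":0,"grip":0},{"tx":0,"ty":0.001,"tz":0.0035,"yaw":0,"grip":-0.5},{"tx":0,"ty":0.001,"tz":0.0035,"yaw":0,"grip":-0.5},{"tx":0,"ty":0.001,"tz":0.0035,"yaw":0,"grip":-0.5},{"tx":0,"ty":0.001,"tz":0.0035,"yaw":0,"grip":-0.5}], squeeze=20)

```text
clock: 15.42
tool_pos: [0.6507, 0.0756, 0.0169]
orientation: [0.01, 0.028, 1.0, 0.002]
contact_force: [0.4, 0.8, -1.1]
opening: 0.393
```

Emit:
jog_arm(moves=[{"tx":0,"ty":0,"tz":-0.03,"yaw":0,"grip":-0.5},{"tx":0,"ty":0,"tz":-0.08,"yaw":0,"grip":-0.5},{"tx":0,"ty":0,"tz":-0.085,"yaw":0,"grip":-0.5},{"tx":0,"ty":0,"tz":-0.085,"yaw":0,"grip":-0.5},{"tx":0,"ty":0,"tz":-0.085,"yaw":0,"grip":-0.5}])

```text
clock: 16.05
tool_pos: [0.6475, 0.0752, 0.0999]
orientation: [0.009, 0.028, 1.0, 0.001]
contact_force: [-0.6, -0.1, -5.3]
opening: 0.39
```

```bash
python3 go.py .559 -.237 .10 -2.9; python3 - <<'E'
from bench import arm
import cv2
d=arm.snapshot("top");cv2.imwrite("pics/t2.png",d["img"][100:280,160:480].repeat(2,0).repeat(2,1))
d=arm.snapshot("scene");cv2.imwrite("pics/s2.png",d["img"])
E
```

```text
t 16.05 pos [0.6475 0.0752 0.0999] ang 176.81 tilt [ 0.0173  0.002  -0.9998] F [-0.56 -0.08 -5.32] q7 1.47 open 0.39
tx 0.0710 ty -0.3167 tz -0.0023 yaw -0.3
```

View pics/s2.png

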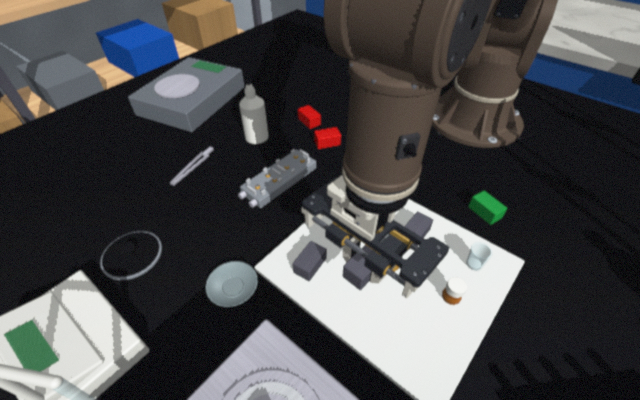

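View pics/t2.png

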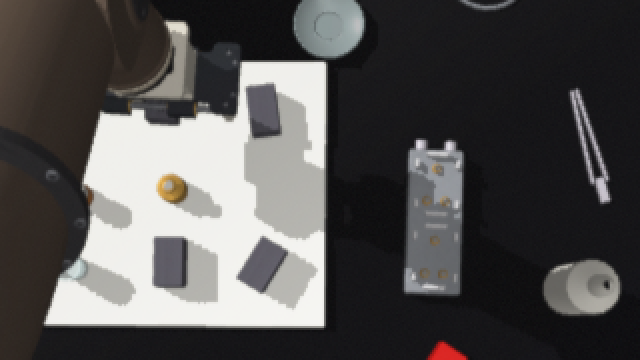

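Emit:
jog_arm(moves=[{"tx":0.02,"ty":-0.05,"tz":0,"yaw":0,"grip":-0.5},{"tx":0.035,"ty":-0.11,"tz":0,"yaw":0,"grip":-0.5},{"tx":0.05,"ty":-0.17,"tz":0,"yaw":0,"grip":-0.5},{"tx":0.06,"ty":-0.23,"tz":0,"yaw":0,"grip":-0.5},{"tx":0.071,"ty":-0.28,"tz":-0.0025,"yaw":-0.3,"grip":-0.5},{"tx":0.071,"ty":-0.31,"tz":-0.0025,"yaw":-0.3,"grip":-0.5},{"tx":0.071,"ty":-0.3167,"tz":-0.0025,"yaw":-0.3,"grip":-0.5},{"tx":0.071,"ty":-0.3167,"tz":-0.0025,"yaw":-0.3,"grip":-0.5},{"tx":0.071,"ty":-0.3167,"tz":-0.0025,"yaw":-0.3,"grip":-0.5}])

```text
clock: 17.27
tool_pos: [0.5596, -0.2352, 0.1]
orientation: [0.009, 0.024, 1.0, 0.002]
contact_force: [-0.9, 0.5, -5.2]
opening: 0.392
```

```bash
python3 go.py .559 -.237 .05 -2.9; python3 - <<'E'
from bench import arm
import cv2
d=arm.snapshot("wrist");cv2.imwrite("pics/w3.png",d["img"])
d=arm.snapshot("scene");cv2.imwrite("pics/s3.png",cv2.resize(d["img"][80:280,180:480],None,fx=2.6,fy=2.6))
E
```

```text
t 17.27 pos [ 0.5596 -0.2352  0.1   ] ang 177.22 tilt [ 0.0172  0.0032 -0.9998] F [-0.93  0.47 -5.22] q7 2.0 open 0.392
tx 0.0014 ty -0.0021 tz 0.0500 yaw 0.1
```

View pics/s3.png

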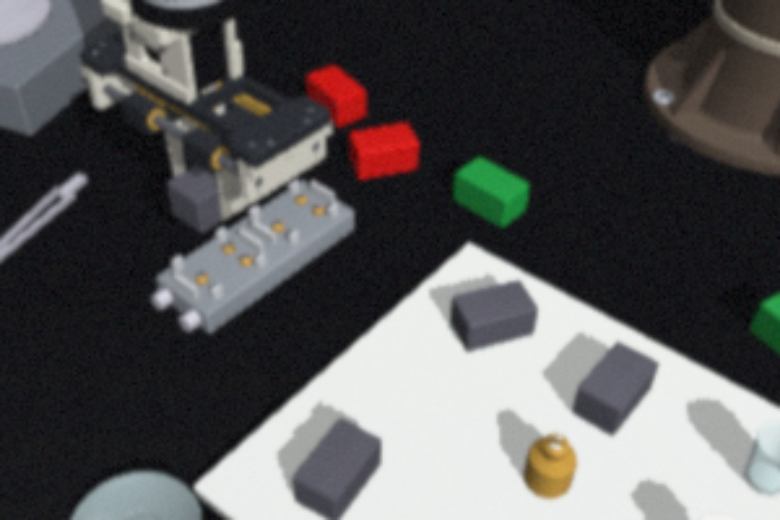

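View pics/w3.png

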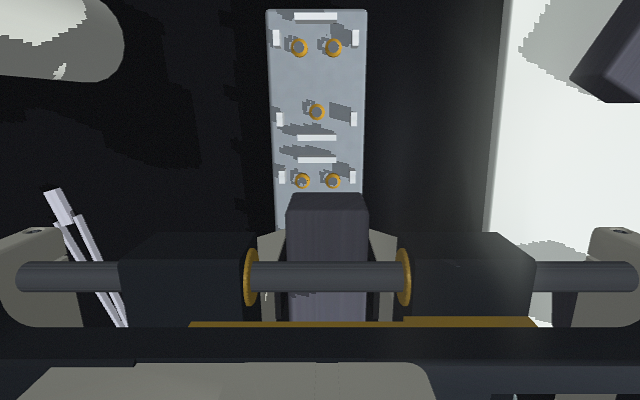

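```bash
python3 - <<'E'
from bench import arm
from h import *
d=arm.snapshot("wrist")
hsv=cv2.cvtColor(d["img"],cv2.COLOR_BGR2HSV);m=((hsv[...,0]>8)&(hsv[...,0]<28)&(hsv[...,1]>110)).astype(np.uint8)*255
m[:, :270]=0;m[:,370:]=0;m[195:]=0
m=cv2.morphologyEx(m,cv2.MORPH_CLOSE,np.ones((9,9)))
n,l,st,ce=cv2.connectedComponentsWithStats(m)
for i in range(1,n):
    if st[i,4]>15: print(st[i],np.round(onz(d,st[i,0]+st[i,2]/2-.5,st[i,1]+st[i,3]/2-.5,.030)*1000,1))
for u,v in((290,194),(366,194),(290,209),(368,209)): print(u,v,np.round(onz(d,u,v,.127)*1000,1),np.round(onz(d,u,v,.095)*1000,1))
cv2.imwrite("pics/w4.png",cv2.resize(d["img"][0:330,240:400],None,fx=1.8,fy=1.8,interpolation=cv2.INTER_CUBIC))
E
```

```text
[292  38  16  19 239] [ 451.4 -246.7   30. ]
[326  38  16  19 240] [ 452.5 -225.2   30. ]
[310 104  15  16 195] [ 491.4 -237.9   30. ]
[295 173  15  16 178] [ 538.  -251.2   30. ]
[326 173  15  15 179] [ 538.7 -229.3   30. ]
290 194 [ 521.2 -248.2  127. ] [ 529.9 -252.3   95. ]
366 194 [ 522.8 -217.3  127. ] [ 531.8 -213.6   95. ]
290 209 [ 527.7 -248.8  127. ] [ 537.9 -252.9   95. ]
368 209 [ 529.3 -216.6  127. ] [ 539.9 -212.7   95. ]
```

View pics/w4.png

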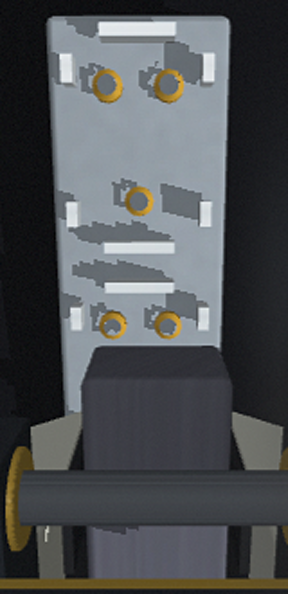

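```bash
python3 - <<'E'
from h import *
import pickle
T,S=pickle.load(open("ts.pkl","rb"))
K=4;big=cv2.resize(S["img"],None,fx=K,fy=K,interpolation=cv2.INTER_CUBIC)
hsv=cv2.cvtColor(big,cv2.COLOR_BGR2HSV);m=((hsv[...,0]>8)&(hsv[...,0]<28)&(hsv[...,1]>90)&(hsv[...,2]>60)).astype(np.uint8)*255
m[:, :235*K]=0;m[:,320*K:]=0;m[205*K:]=0;m[:145*K]=0
n,l,st,ce=cv2.connectedComponentsWithStats(m)
for i in range(1,n):
    if st[i,4]>15: print(st[i,4],np.round(((ce[i]+.5)/K-.5),1),np.round(onz(S,*((ce[i]+.5)/K-.5),.030)*1000,1))
E
```

```text
136 [295.5 156.6] [ 452.9 -243.    30. ]
132 [302.3 160.7] [ 453.9 -221.1   30. ]
143 [286.6 167.1] [ 493.4 -233.7   30. ]
138 [267.6 175.5] [ 540.7 -247.    30. ]
169 [274.4 180.1] [ 541.6 -225.    30. ]
160 [257.3 187.3] [ 581.  -237.6   30. ]
```

```bash
python3 go.py .5595 -.2375 .05 -2.9
```

```text
t 17.43 pos [ 0.5597 -0.2357  0.1003] ang 177.21 tilt [ 0.0178  0.0025 -0.9998] F [ 0.36  0.41 -4.79] q7 2.0 open 0.392
tx 0.0010 ty -0.0020 tz 0.0503 yaw 0.1
```

Emit:
jog_arm(moves=[{"tx":0.001,"ty":-0.0025,"tz":0.02,"yaw":0,"grip":-0.5},{"tx":0.001,"ty":-0.0025,"tz":0.04,"yaw":0,"grip":-0.5},{"tx":0.001,"ty":-0.0025,"tz":0.05,"yaw":0,"grip":-0.5},{"tx":0.001,"ty":-0.0025,"tz":0.05,"yaw":0,"grip":-0.5},{"tx":0.001,"ty":-0.0025,"tz":0.05,"yaw":0,"grip":-0.5}])

```text
clock: 18.05
tool_pos: [0.56, -0.2381, 0.051]
orientation: [0.009, 0.024, 1.0, 0.001]
contact_force: [-0.0, -0.8, -4.0]
opening: 0.388
```

```bash
python3 go.py .5595 -.2375 .036 -2.9; python3 - <<'E'
from bench import arm
from h import *
d=arm.snapshot("wrist");cv2.imwrite("pics/w5.png",cv2.resize(d["img"][0:330,220:430],None,fx=1.8,fy=1.8))
d=arm.snapshot("scene");cv2.imwrite("pics/s5.png",cv2.resize(d["img"][110:230,210:350],None,fx=5,fy=5,interpolation=cv2.INTER_CUBIC)[:600,:790])
E
```

```text
t 18.05 pos [ 0.56   -0.2381  0.051 ] ang 177.22 tilt [ 0.0187  0.0022 -0.9998] F [-0.02 -0.83 -4.04] q7 2.02 open 0.388
tx 0.0008 ty 0.0006 tz 0.0150 yaw 0.1
```

View pics/s5.png

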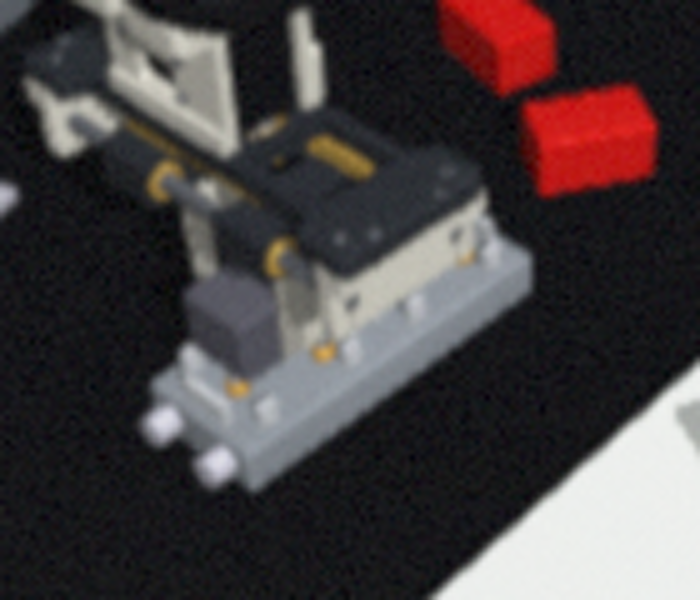

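View pics/w5.png

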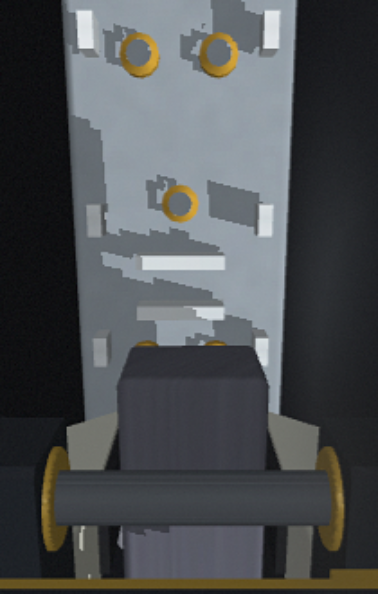

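```bash
python3 - <<'E'
from bench import arm
from h import *
d=arm.snapshot("scene")
cv2.imwrite("pics/s6.png",cv2.resize(d["img"][155:205,235:295],None,fx=12,fy=12,interpolation=cv2.INTER_CUBIC))
d=arm.snapshot("wrist")
cv2.imwrite("pics/w6.png",cv2.resize(d["img"][150:300,270:385],None,fx=4,fy=4,interpolation=cv2.INTER_CUBIC))
d=arm.snapshot("top")
cv2.imwrite("pics/t6.png",cv2.resize(d["img"][160:260,340:420],None,fx=6,fy=6,interpolation=cv2.INTER_CUBIC))
E
```

```text
(no output)
```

View pics/s6.png

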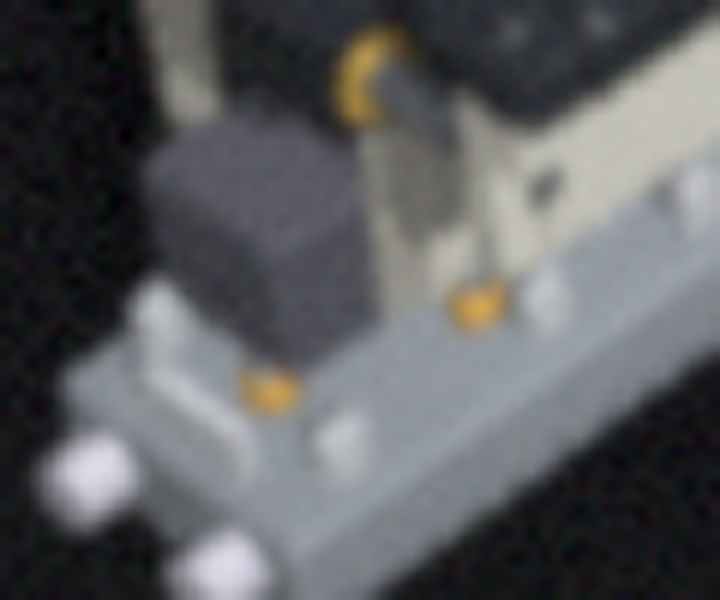

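View pics/w6.png

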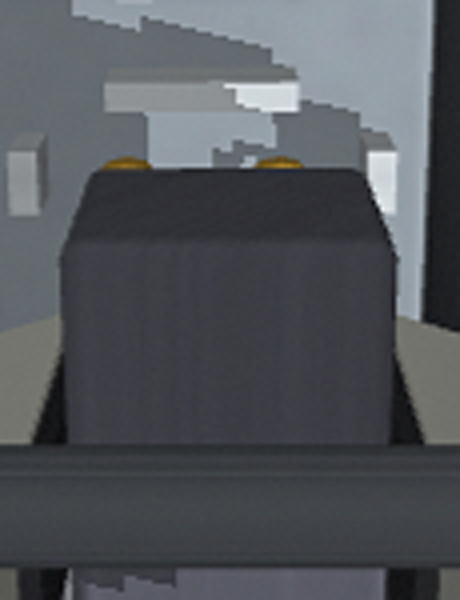

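View pics/t6.png

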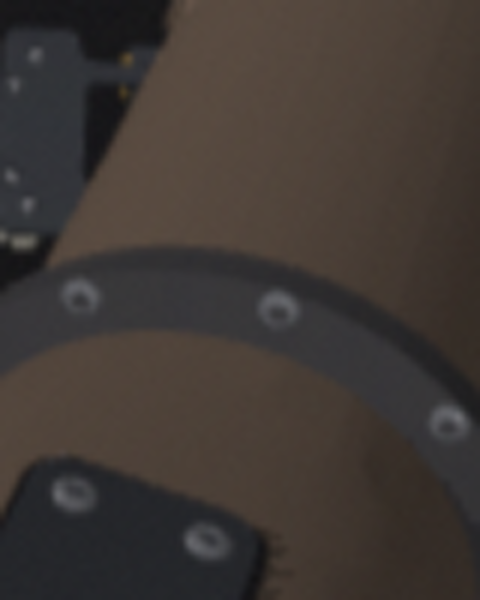

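```bash
python3 - <<'E'
from bench import arm
from h import *
d=arm.snapshot("scene")
f=lambda a,b,z:print(a,b,np.round(onz(d,235+(a+.5)/12-.5,155+(b+.5)/12-.5,z)*1000,1))
f(298,368,.046);f(270,262,.078);f(148,165,.078);f(365,190,.078);f(272,393,.030);f(478,308,.030)
s=arm.observe();print(s["tool_pos"],s["clock"])
d=arm.snapshot("wrist");w=lambda a,b,z:print(a,b,np.round(onz(d,270+(a+.5)/4-.5,150+(b+.5)/4-.5,z)*1000,1))
print("wrist");w(98,170,.046);w(362,170,.046);w(62,248,.078);w(395,248,.078)
E
```

```text
298 368 [ 584.  -225.3   46. ]
270 262 [ 589.6 -220.7   78. ]
148 165 [ 586.  -254.8   78. ]
365 190 [ 566.7 -221.3   78. ]
272 393 [ 581.2 -237.7   30. ]
478 308 [ 541.9 -224.8   30. ]
[ 0.5596139  -0.23809241  0.05069883] 18.35
wrist
98 170 [ 528.8 -252.7   46. ]
362 170 [ 530.5 -219.3   46. ]
62 248 [ 528.4 -253.4   78. ]
395 248 [ 530.2 -219.1   78. ]
```

```bash
python3 - <<'E'
from bench import arm
from h import *
d=arm.snapshot("scene")
f=lambda a,b,z:print(a,b,np.round(onz(d,235+(a+.5)/12-.5,155+(b+.5)/12-.5,z)*1000,1))
print("end fence top ends");f(150,362,.035);f(250,448,.035);print("side fences top");f(155,285,.035);f(345,415,.035)
print("stage top corners");f(65,385,.024);f(300,535,.024)
d=arm.snapshot("wrist");w=lambda a,b,z:print(a,b,np.round(onz(d,270+(a+.5)/4-.5,150+(b+.5)/4-.5,z)*1000,1))
print("wrist fences front-top? ");w(45,150,.035);w(364,150,.035);w(40,210,.024);w(370,210,.024);print('mid end fence');w(104,80,.035);w(298,80,.035)
cv2.imwrite("pics/w7.png",d["img"][0:330,200:460].repeat(2,0).repeat(2,1)[:600])
cv2.imwrite("pics/s7.png",cv2.resize(d["img"],None,fx=1,fy=1))
E
```

```text
end fence top ends
150 362 [ 592.8 -256.1   35. ]
250 448 [ 596.3 -226.5   35. ]
side fences top
155 285 [ 578.5 -270.4   35. ]
345 415 [ 579.9 -219.5   35. ]
stage top corners
65 385 [ 600.  -273.2   24. ]
300 535 [ 598.9 -213.1   24. ]
wrist fences front-top? 
45 150 [ 528.4 -260.8   35. ]
364 150 [ 530.5 -217.9   35. ]
40 210 [ 540. -264.   24.]
370 210 [ 542.4 -216.1   24. ]
mid end fence
104 80 [ 519.2 -252.1   35. ]
298 80 [ 520.5 -226.4   35. ]
```

View pics/w7.png

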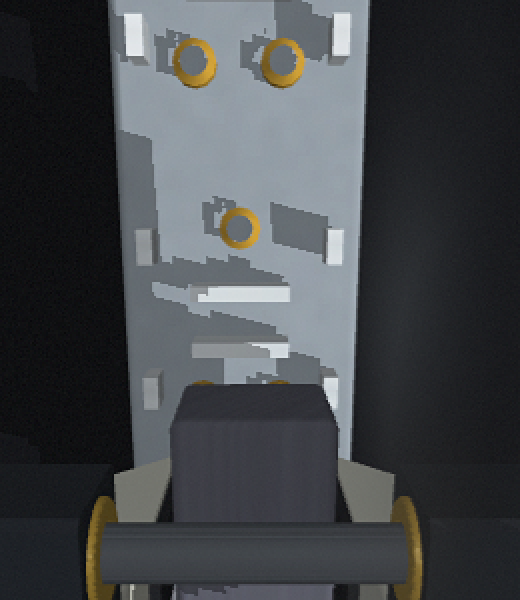

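```bash
python3 go.py .559 -.2415 .037 -2.9
```

```text
t 18.5 pos [ 0.5595 -0.238   0.0505] ang 177.21 tilt [ 0.0179  0.0025 -0.9998] F [ 0.07  0.1  -4.63] q7 2.02 open 0.395
tx 0.0006 ty -0.0035 tz 0.0134 yaw 0.1
```

Emit:
jog_arm(moves=[{"tx":0.0005,"ty":-0.0035,"tz":0.0,"yaw":0,"grip":-0.5},{"tx":0.001,"ty":-0.0035,"tz":0.006,"yaw":0,"grip":-0.5},{"tx":0.001,"ty":-0.0035,"tz":0.012,"yaw":0,"grip":-0.5},{"tx":0.001,"ty":-0.0035,"tz":0.0135,"yaw":0,"grip":-0.5},{"tx":0.001,"ty":-0.0035,"tz":0.0135,"yaw":0,"grip":-0.5}])

```text
clock: 19.12
tool_pos: [0.5584, -0.2413, 0.0366]
orientation: [0.009, 0.024, 1.0, 0.002]
contact_force: [-0.7, -0.5, -5.2]
opening: 0.391
```

```bash
python3 go.py .559 -.2415 .0345 -2.9; python3 - <<'E'
from bench import arm
from h import *
d=arm.snapshot("wrist")
cv2.imwrite("pics/w8.png",cv2.resize(d["img"][150:300,270:385],None,fx=4,fy=4,interpolation=cv2.INTER_CUBIC))
E
```

```text
t 19.12 pos [ 0.5584 -0.2413  0.0366] ang 177.21 tilt [ 0.0174  0.0027 -0.9998] F [-0.67 -0.52 -5.18] q7 2.04 open 0.391
tx -0.0005 ty -0.0002 tz 0.0022 yaw 0.1
```

View pics/w8.png

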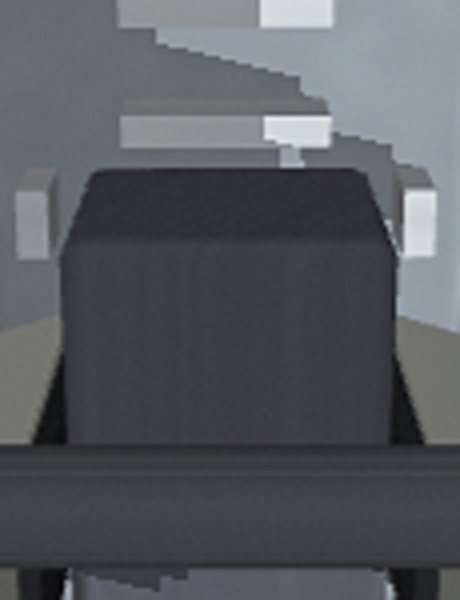

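Emit:
jog_arm(moves=[{"tx":0,"ty":-0.0005,"tz":0.0008,"yaw":0,"grip":-0.5},{"tx":0,"ty":-0.0005,"tz":0.0016,"yaw":0,"grip":-0.5},{"tx":0,"ty":-0.0005,"tz":0.0022,"yaw":0,"grip":-0.5},{"tx":0,"ty":-0.0005,"tz":0.0022,"yaw":0,"grip":-0.5}])

```text
clock: 19.68
tool_pos: [0.5587, -0.242, 0.0349]
orientation: [0.009, 0.024, 1.0, 0.001]
contact_force: [-0.7, -0.7, -2.4]
opening: 0.391
```

Emit:
jog_arm(moves=[{"tx":0,"ty":0,"tz":0.0006,"yaw":0,"grip":-0.5},{"tx":0,"ty":0,"tz":0.0006,"yaw":0,"grip":-0.5}], squeeze=6)

```text
clock: 19.92
tool_pos: [0.5589, -0.2421, 0.0348]
orientation: [0.009, 0.024, 1.0, 0.001]
contact_force: [-2.7, 0.3, 5.1]
opening: 0.391
```

Emit:
jog_arm(moves=[{"tx":0,"ty":0,"tz":0,"yaw":0,"grip":-0.15},{"tx":0,"ty":0,"tz":0,"yaw":0,"grip":0},{"tx":0,"ty":0,"tz":0,"yaw":0,"grip":0.1},{"tx":0,"ty":0,"tz":-0.02,"yaw":0,"grip":0.1},{"tx":0,"ty":0,"tz":-0.07,"yaw":0,"grip":0.4},{"tx":0,"ty":0,"tz":-0.07,"yaw":0,"grip":0.4},{"tx":0,"ty":0,"tz":-0.07,"yaw":0,"grip":0.4}])

```text
clock: 20.8
tool_pos: [0.5575, -0.242, 0.1045]
orientation: [0.009, 0.024, 1.0, 0.001]
contact_force: [0.4, -0.4, -0.1]
opening: 0.701
```

```bash
python3 go.py .466 .078 .10 -0.8; python3 - <<'E'
from bench import arm
from h import *
d=arm.snapshot("wrist")
cv2.imwrite("pics/w9.png",cv2.resize(d["img"][0:330,200:460],None,fx=1.8,fy=1.8,interpolation=cv2.INTER_CUBIC))
d=arm.snapshot("scene");cv2.imwrite("pics/s9.png",cv2.resize(d["img"][145:205,225:325],None,fx=7.5,fy=7.5,interpolation=cv2.INTER_CUBIC))
E
```

```text
t 20.8 pos [ 0.5575 -0.242   0.1045] ang 177.21 tilt [ 0.0188  0.0025 -0.9998] F [ 0.36 -0.43 -0.07] q7 2.01 open 0.701
tx 0.1070 ty 0.3152 tz 0.0036 yaw -2.0
```

View pics/w9.png

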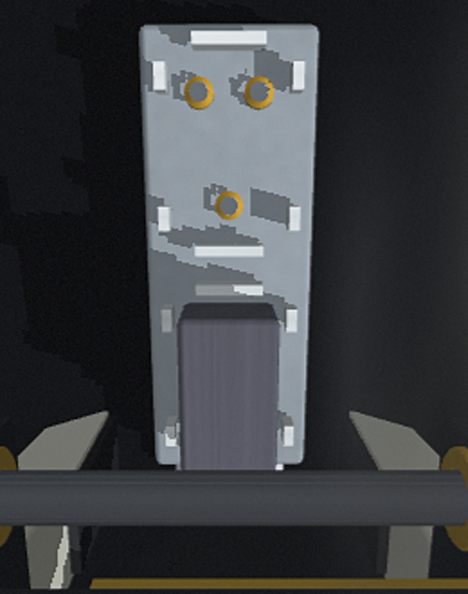

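View pics/s9.png

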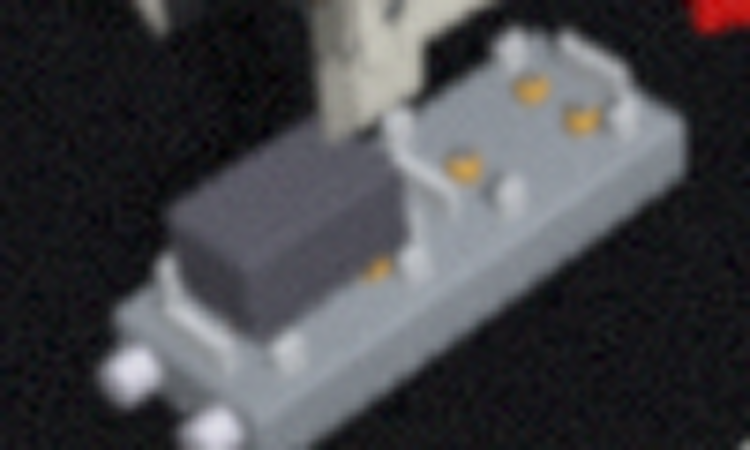

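```bash
python3 - <<'E'
from bench import arm
from h import *
T=arm.snapshot("top");K=6
big=cv2.resize(T["img"],None,fx=K,fy=K,interpolation=cv2.INTER_CUBIC);g=cv2.cvtColor(big,cv2.COLOR_BGR2GRAY)
roi=np.zeros_like(g);roi[134*K:260*K,180*K:319*K]=255
m=((g>68)&(g<130)).astype(np.uint8)*255&roi
m=cv2.morphologyEx(m,cv2.MORPH_OPEN,np.ones((13,13)))
cs,_=cv2.findContours(m,cv2.RETR_EXTERNAL,cv2.CHAIN_APPROX_NONE)
for c in cs:
    if cv2.contourArea(c)/36>150:
        W=np.array([onz(T,(p[0][0]+.5)/K-.5,(p[0][1]+.5)/K-.5,.044)[:2] for p in c],np.float32)*1000
        r=cv2.minAreaRect(W);print(np.round(r[0],1),np.round(r[1],1),round(r[2],1),np.mean(c[:,0],0)//K)
cv2.imwrite("pics/t9.png",T["img"])
E
python3 go.py .466 .080 .10 -0.8;python3 go.py .466 .080 .0165 -0.8
```

```text
[462.9 -30.8] [34.5 58. ] 58.9 [291. 232.]
[465.1  80.4] [33.2 59.1] 90.0 [244. 231.]
[651.7 -30.9] [57.4 36.2] 7.4 [291. 154.]
t 20.95 pos [ 0.5568 -0.2419  0.1036] ang 177.21 tilt [ 0.0167  0.003  -0.9999] F [-0.87 -0.42  0.18] q7 2.01 open 0.699
tx 0.1064 ty 0.3171 tz 0.0030 yaw -2.0
t 20.95 pos [ 0.5568 -0.2419  0.1036] ang 177.21 tilt [ 0.0167  0.003  -0.9999] F [-0.87 -0.42  0.18] q7 2.01 open 0.699
tx 0.1078 ty 0.3167 tz 0.0865 yaw -2.0
```

View pics/t9.png

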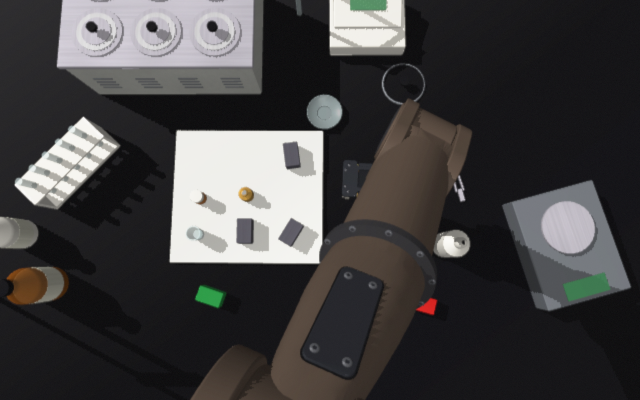

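Emit:
jog_arm(moves=[{"tx":0.02,"ty":0.055,"tz":0,"yaw":-1,"grip":0.4},{"tx":0.04,"ty":0.115,"tz":0,"yaw":-2.5,"grip":0.4},{"tx":0.06,"ty":0.175,"tz":0,"yaw":-2.5,"grip":0.4},{"tx":0.08,"ty":0.23,"tz":0,"yaw":-2.5,"grip":0.4},{"tx":0.1,"ty":0.28,"tz":0,"yaw":-2.5,"grip":0.4},{"tx":0.107,"ty":0.317,"tz":0.0,"yaw":-2.5,"grip":0.4},{"tx":0.107,"ty":0.317,"tz":0.003,"yaw":-2.5,"grip":0.4},{"tx":0.107,"ty":0.317,"tz":0.003,"yaw":-2.5,"grip":0.4},{"tx":0.107,"ty":0.317,"tz":0.003,"yaw":-2.5,"grip":0.4}])

```text
clock: 22.08
tool_pos: [0.4655, 0.0786, 0.0997]
orientation: [0.008, 0.004, 1.0, 0.001]
contact_force: [-0.8, -0.4, -0.8]
opening: 0.701
```

```bash
python3 go.py .4652 .0805 .0165 -0.3
```

```text
t 22.07 pos [0.4655 0.0786 0.0997] ang 179.59 tilt [ 0.0162  0.0023 -0.9999] F [-0.81 -0.41 -0.83] q7 1.4 open 0.701
tx 0.0017 ty 0.0017 tz 0.0832 yaw -0.1
```

Emit:
jog_arm(moves=[{"tx":0.0015,"ty":0.0017,"tz":0.05,"yaw":0,"grip":0.4},{"tx":0.0015,"ty":0.0017,"tz":0.08,"yaw":0,"grip":0.4},{"tx":0.0015,"ty":0.0017,"tz":0.083,"yaw":0,"grip":0.4},{"tx":0.0015,"ty":0.0017,"tz":0.083,"yaw":0,"grip":0.2},{"tx":0.0015,"ty":0.0017,"tz":0.083,"yaw":0,"grip":-0.1},{"tx":0.0015,"ty":0.0017,"tz":0.083,"yaw":0,"grip":-0.5},{"tx":0.0015,"ty":0.0017,"tz":0.083,"yaw":0,"grip":-0.5},{"tx":0.0015,"ty":0.0017,"tz":0.083,"yaw":0,"grip":-0.5},{"tx":0.0015,"ty":0.0017,"tz":0.083,"yaw":0,"grip":-0.5}], squeeze=20)

```text
clock: 23.2
tool_pos: [0.4659, 0.0805, 0.0175]
orientation: [0.009, 0.004, 1.0, 0.001]
contact_force: [-1.3, -0.9, 7.5]
opening: 0.387
```

Emit:
jog_arm(moves=[{"tx":0,"ty":0,"tz":-0.03,"yaw":0,"grip":-0.5},{"tx":0,"ty":0,"tz":-0.08,"yaw":0,"grip":-0.5},{"tx":0,"ty":0,"tz":-0.085,"yaw":0,"grip":-0.5},{"tx":0,"ty":0,"tz":-0.085,"yaw":0,"grip":-0.5},{"tx":0,"ty":0,"tz":-0.085,"yaw":0,"grip":-0.5}])

```text
clock: 23.82
tool_pos: [0.4633, 0.0801, 0.1012]
orientation: [0.007, 0.004, 1.0, 0.001]
contact_force: [0.4, 0.3, -5.3]
opening: 0.389
```

```bash
python3 go.py .471 -.2377 .10 -2.8
```

```text
t 23.82 pos [0.4633 0.0801 0.1012] ang 179.6 tilt [ 0.0149  0.0019 -0.9999] F [ 0.35  0.29 -5.35] q7 1.4 open 0.389
tx -0.0100 ty -0.3177 tz 0.0007 yaw 2.4
```

Emit:
jog_arm(moves=[{"tx":0,"ty":-0.05,"tz":0,"yaw":1,"grip":-0.5},{"tx":-0.004,"ty":-0.11,"tz":0,"yaw":2.4,"grip":-0.5},{"tx":-0.006,"ty":-0.17,"tz":0,"yaw":2.4,"grip":-0.5},{"tx":-0.008,"ty":-0.23,"tz":0,"yaw":2.4,"grip":-0.5},{"tx":-0.01,"ty":-0.28,"tz":0,"yaw":2.4,"grip":-0.5},{"tx":-0.01,"ty":-0.31,"tz":0,"yaw":2.4,"grip":-0.5},{"tx":-0.01,"ty":-0.3177,"tz":0,"yaw":2.4,"grip":-0.5},{"tx":-0.01,"ty":-0.3177,"tz":0,"yaw":2.4,"grip":-0.5},{"tx":-0.01,"ty":-0.3177,"tz":0,"yaw":2.4,"grip":-0.5}])

```text
clock: 24.95
tool_pos: [0.4709, -0.2359, 0.1001]
orientation: [0.007, 0.023, 1.0, 0.002]
contact_force: [-0.6, 0.4, -4.1]
opening: 0.389
```

```bash
python3 go.py .471 -.2377 .052 -2.8; python3 - <<'E'
from bench import arm
from h import *
d=arm.snapshot("wrist");cv2.imwrite("pics/w10.png",d["img"])
E
```

```text
t 24.95 pos [ 0.4709 -0.2359  0.1001] ang 177.31 tilt [ 0.0138  0.0031 -0.9999] F [-0.65  0.41 -4.15] q7 2.07 open 0.389
tx 0.0005 ty -0.0019 tz 0.0480 yaw 0.1
```

View pics/w10.png

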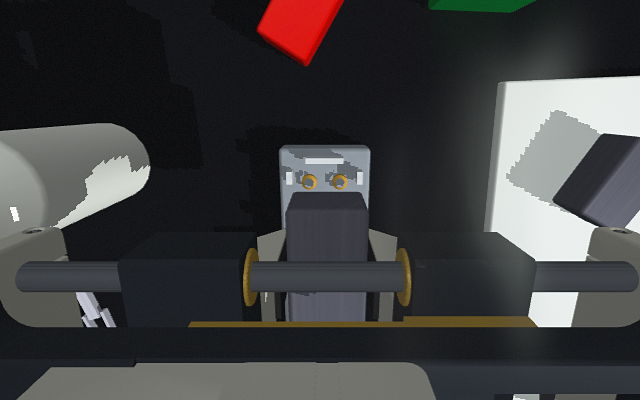

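Emit:
jog_arm(moves=[{"tx":0.0005,"ty":-0.002,"tz":0.02,"yaw":0,"grip":-0.5},{"tx":0.0005,"ty":-0.002,"tz":0.04,"yaw":0,"grip":-0.5},{"tx":0.0005,"ty":-0.002,"tz":0.05,"yaw":0,"grip":-0.5},{"tx":0.0005,"ty":-0.002,"tz":0.052,"yaw":0,"grip":-0.5},{"tx":0.0005,"ty":-0.002,"tz":0.052,"yaw":0,"grip":-0.5}])

```text
clock: 25.62
tool_pos: [0.4716, -0.2377, 0.0487]
orientation: [0.007, 0.023, 1.0, 0.002]
contact_force: [-0.0, -0.1, -4.8]
opening: 0.393
```

```bash
python3 go.py .471 -.2377 .038 -2.8; python3 - <<'E'
from bench import arm
from h import *
d=arm.snapshot("wrist")
cv2.imwrite("pics/w11.png",cv2.resize(d["img"][150:300,270:385],None,fx=4,fy=4,interpolation=cv2.INTER_CUBIC))
E
```

```text
t 25.62 pos [ 0.4716 -0.2377  0.0487] ang 177.34 tilt [ 0.0147  0.0028 -0.9999] F [-0.05 -0.14 -4.83] q7 2.11 open 0.393
tx 0.0008 ty -0.0000 tz 0.0107 yaw 0.1
```

View pics/w11.png

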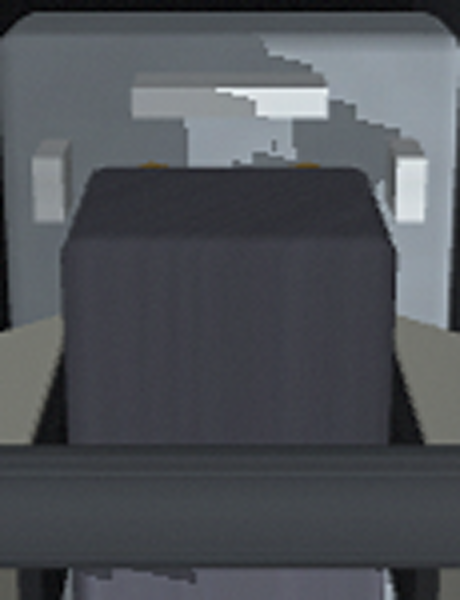

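Emit:
jog_arm(moves=[{"tx":0.0008,"ty":0,"tz":0.006,"yaw":0,"grip":-0.5},{"tx":0.0008,"ty":0,"tz":0.0105,"yaw":0,"grip":-0.5},{"tx":0.0008,"ty":0,"tz":0.0118,"yaw":0,"grip":-0.5},{"tx":0.0008,"ty":0,"tz":0.0125,"yaw":0,"grip":-0.5},{"tx":0.0008,"ty":0,"tz":0.0128,"yaw":0,"grip":-0.5},{"tx":0.0008,"ty":0,"tz":0.0128,"yaw":0,"grip":-0.5}])

```text
clock: 26.42
tool_pos: [0.4711, -0.2378, 0.0361]
orientation: [0.008, 0.023, 1.0, 0.001]
contact_force: [0.7, -0.0, -5.4]
opening: 0.39
```

Emit:
jog_arm(moves=[{"tx":0,"ty":0,"tz":0.0005,"yaw":0,"grip":-0.5},{"tx":0,"ty":0,"tz":0.0009,"yaw":0,"grip":-0.5},{"tx":0,"ty":0,"tz":0.0012,"yaw":0,"grip":-0.5},{"tx":0,"ty":0,"tz":0.0012,"yaw":0,"grip":-0.5}])

```text
clock: 26.92
tool_pos: [0.4713, -0.2379, 0.0355]
orientation: [0.008, 0.023, 1.0, 0.001]
contact_force: [-2.4, 0.6, 5.6]
opening: 0.391
```

Contact is made (force changed from −5 to +6 N). Releasing gently.

Emit:
jog_arm(moves=[{"tx":0,"ty":0,"tz":0,"yaw":0,"grip":-0.15},{"tx":0,"ty":0,"tz":0,"yaw":0,"grip":0},{"tx":0,"ty":0,"tz":0,"yaw":0,"grip":0.1},{"tx":0,"ty":0,"tz":-0.02,"yaw":0,"grip":0.1},{"tx":0,"ty":0,"tz":-0.07,"yaw":0,"grip":0.4},{"tx":0,"ty":0,"tz":-0.12,"yaw":0,"grip":0.4},{"tx":0,"ty":0,"tz":-0.12,"yaw":0,"grip":0.4}], squeeze=6)

```text
clock: 27.8
tool_pos: [0.4716, -0.2394, 0.1592]
orientation: [0.011, 0.023, 1.0, 0.0]
contact_force: [0.0, -0.8, -0.7]
opening: 0.696
```

Emit:
jog_arm(moves=[{"tx":0.02,"ty":0.06,"tz":-0.04,"yaw":0,"grip":0.4},{"tx":0.04,"ty":0.12,"tz":-0.05,"yaw":0,"grip":0.4},{"tx":0.05,"ty":0.18,"tz":-0.05,"yaw":0,"grip":0.4},{"tx":0.06,"ty":0.24,"tz":-0.05,"yaw":0,"grip":0.4},{"tx":0.06,"ty":0.3,"tz":-0.05,"yaw":0,"grip":0.4},{"tx":0.06,"ty":0.36,"tz":-0.05,"yaw":0,"grip":0.4},{"tx":0.06,"ty":0.42,"tz":-0.05,"yaw":0,"grip":0.4},{"tx":0.06,"ty":0.42,"tz":-0.05,"yaw":0,"grip":0.4},{"tx":0.06,"ty":0.42,"tz":-0.05,"yaw":0,"grip":0.4}])

```text
clock: 28.92
tool_pos: [0.4297, 0.1824, 0.2076]
orientation: [0.01, 0.023, 1.0, -0.0]
contact_force: [-0.2, -0.6, -0.5]
opening: 0.703
```

```bash
python3 - <<'E'
from bench import arm
from h import *
d=arm.snapshot("top");cv2.imwrite("pics/t12.png",d["img"])
cv2.imwrite("pics/t12c.png",cv2.resize(d["img"][165:255,355:400],None,fx=6.5,fy=6.5,interpolation=cv2.INTER_CUBIC))
d=arm.snapshot("scene");cv2.imwrite("pics/s12.png",d["img"]);cv2.imwrite("pics/s12c.png",cv2.resize(d["img"][135:215,225:330],None,fx=7,fy=7,interpolation=cv2.INTER_CUBIC))
print(arm.observe()["clock"])
E
```

```text
29.025
```

View pics/t12.png

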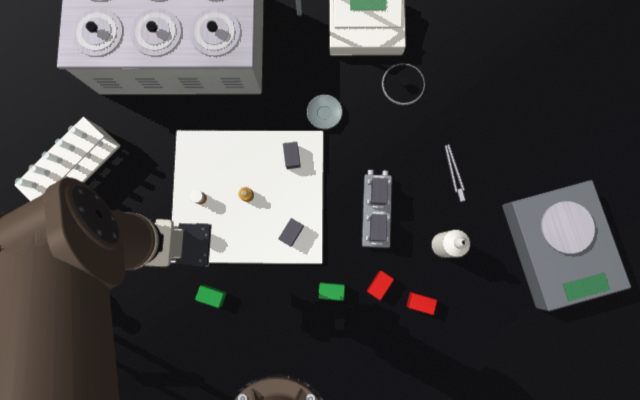

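View pics/t12c.png

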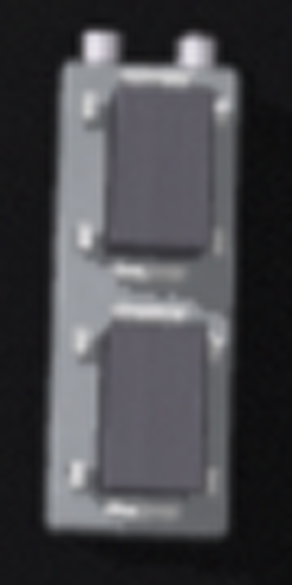

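View pics/s12c.png

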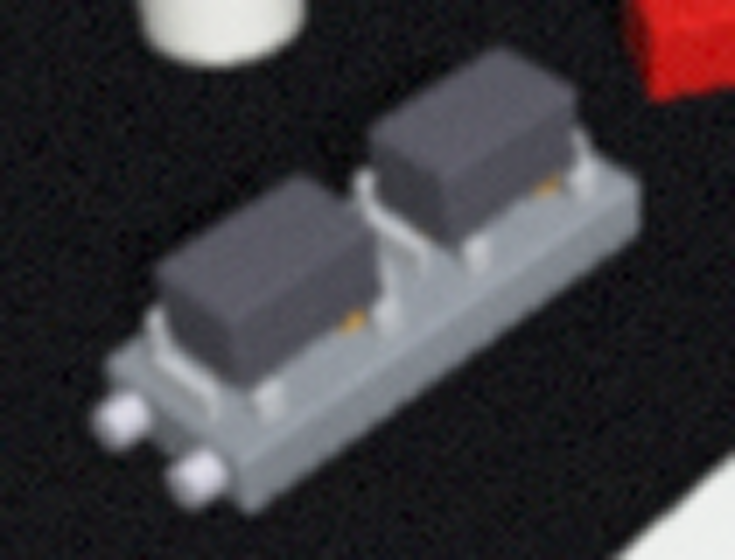

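View pics/s12.png

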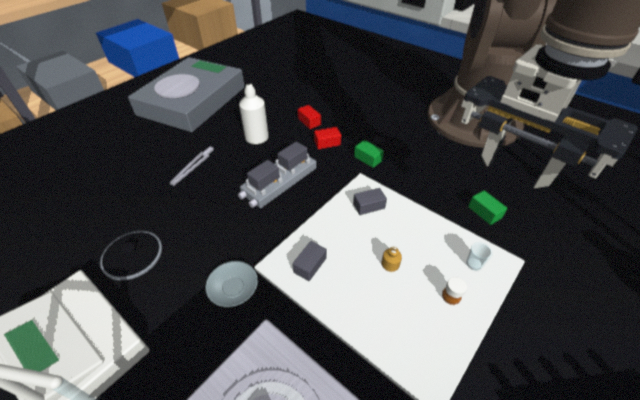

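```bash
python3 -c "
from bench import arm
print(arm.close_job())"
```

```text
the job is handed in; nothing more can be done
None
```

The job is handed in at about 29 s. The two blocks I judged polished are on the stage, one in each seat, and the two rough ones lie flat on the plate.

**Finding the polished pair:** I straddled each block loosely and slid it to and fro on the plate.

| Block (at start) | Mean drag | Judged |
|---|---|---|
| (0.47, 0.08) | about 1.5 N | polished, now in seat_a |
| (0.65, 0.08) | about 1.8 N | polished, now in seat_b |
| (0.65, −0.03) | about 3.6 N | rough |
| (0.46, −0.03) | about 5 N one way, 2.3 N the other | rough |

- The readings were noisy. The polished ones came out about 1 N above the expected 0.5 N, probably from drag of the moving arm itself.
- The two groups stayed clearly apart and gave the expected two and two.
- I did not re-test the first block, which had the least even low readings.

**Placing:**
- The top and scene cameras disagreed with the wrist camera by about 4 mm on the stage's y position.
- I trusted the close wrist view of the block against the fences and tips, and it showed both blocks centred to within about 0.5 mm sideways.
- The tool reading peaked at about 6 N at each set-down, well under the limit.

**Last checks:** The final top and scene pictures show both blocks lying level inside their fences. The two rough blocks are flat on the plate, the other things stand where they were, and the gripper is clear. The beaker was hidden in the last top view but seen upright in the scene view. I judged the seating by eye and did not measure the lengthwise centring or the tilt.

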